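# Put the sharpened pocket knives back into the showcase

## Task

Turn the wooden showcase on its turntable until its handle side faces your side of the counter and clicks in, raise its lid right back onto its stop, and put every folded pocket knife from the rubber mat flat into a trough of its own, in the middle and along the trough. Then lower the lid gently until it is fully shut - never let it drop or fling it back - and turn the case a quarter turn back so that it clicks in with its handle facing the customers at the right end of the counter. Leave the stones and everything else where they are.

Things in the scene. Friction and masses are not known exactly. Their poses are not given: they have to be found in the camera images.
- turn (a joint): angle (rad) of the turntable with the showcase, growing clockwise from above. 0: case front (lid's handle) towards the right end (-y), the customers; 1.571: towards the robot's side. The stand may be askew by 0.25. Starts near 0. Sprung click stops at 0, 0.524, 1.047, 1.571: it draws itself into the nearest one when let go; 0.5 N m turns it out of one. End stops -0.04, 1.611. Turn by lid handle or walls.
- lid (a joint): angle of the showcase's lid, rad: 0 shut on the walls, 1.75 leaning back against its stop, where it stays by itself; below about 1.5 it falls shut when let go. Starts shut. Lid: light wood frame with a clear pane, 332 x 151 x 12 mm, 0.3 to 0.5 kg, almost no friction in the hinge.
- case_mid (a point): middle of the showcase's inner floor (bottom of the troughs), on the turntable's axis, 36 mm above the counter. x points to the hinged back, y along its length, z up; turns with it. Case outside 151 (x) x 332 (y) mm, walls 8 mm thick, wall tops 66 mm and shut lid's top 78 mm above the counter. It overhangs a disc of 142 mm radius, 18 to 30 mm above the counter.
- lid_hinge (a point): middle of the hinge line, on top of the back wall, 75.5 mm behind case_mid and 30 mm above it; the hinge axis is this point's y axis (axes as case_mid)
- lid_grip (a point): middle of the brass bow handle on the lid's front edge: round bar 12 mm thick, 100 mm long, parallel to the hinge, 40 mm in front of the lid in the lid's plane (191 mm from the hinge line, 6 mm above it when shut), 34 mm clear to the case; 72 mm above the counter when shut. Axes turn with the lid: x from the handle to the hinge, y along the bar, z out of the lid's top.
- trough1 (a point): bottom middle of trough 1 of the case (leftmost, seen from the front), 114 mm to the +y side of case_mid, axes as case_mid: a felt-bottomed trough 135 mm long (x), 46 mm wide (y), between wooden slats 6 mm high; the end troughs' middles are 44 mm from the 30 mm high side walls
- trough2 (a point): bottom middle of trough 2 of the case (second), 38 mm to the +y side of case_mid, axes as case_mid: a felt-bottomed trough 135 mm long (x), 46 mm wide (y), between wooden slats 6 mm high; the end troughs' middles are 44 mm from the 30 mm high side walls
- trough3 (a point): bottom middle of trough 3 of the case (third), 38 mm to the -y side of case_mid, axes as case_mid: a felt-bottomed trough 135 mm long (x), 46 mm wide (y), between wooden slats 6 mm high; the end troughs' middles are 44 mm from the 30 mm high side walls
- trough4 (a point): bottom middle of trough 4 of the case (rightmost), 114 mm to the -y side of case_mid, axes as case_mid: a felt-bottomed trough 135 mm long (x), 46 mm wide (y), between wooden slats 6 mm high; the end troughs' middles are 44 mm from the 30 mm high side walls
- knife1_mid (a point): centre of folded pocket knife 1: dark wood scales with steel bolsters, 110 mm long (x), 28 mm wide (y), 18 mm thick (z), about 0.12 kg; it lies flat on the 3 mm rubber mat to the left, so its centre is 12 mm above the counter; all the knives are alike, 2 to 4 of them are there
- knife2_mid (a point): centre of folded pocket knife 2: dark wood scales with steel bolsters, 110 mm long (x), 28 mm wide (y), 18 mm thick (z), about 0.12 kg; it lies flat on the 3 mm rubber mat to the left, so its centre is 12 mm above the counter; all the knives are alike, 2 to 4 of them are there
- knife3_mid (a point): centre of folded pocket knife 3: dark wood scales with steel bolsters, 110 mm long (x), 28 mm wide (y), 18 mm thick (z), about 0.12 kg; it lies flat on the 3 mm rubber mat to the left, so its centre is 12 mm above the counter; all the knives are alike, 2 to 4 of them are there
- knife4_mid (a point): centre of folded pocket knife 4: dark wood scales with steel bolsters, 110 mm long (x), 28 mm wide (y), 18 mm thick (z), about 0.12 kg; it lies flat on the 3 mm rubber mat to the left, so its centre is 12 mm above the counter; all the knives are alike, 2 to 4 of them are there
- stone: bystander: two-layer whetstone 120 x 42 x 22 mm lying on the mat among the knives; origin at its underside
- puck: bystander: round sharpening puck, 66 mm across, 30 mm high, on the mat among the knives; origin at its underside
- oil: bystander: amber oil bottle 52 mm across, 150 mm high, standing behind the mat; origin at its foot
- mug: bystander: white mug 80 mm across, 92 mm high, to the robot's right; origin at its foot
- chef: bystander: chef's knife, 330 mm long, lying left of the mat; origin at its underside between handle and blade
- honing: bystander: honing steel, 320 mm long, lying right of the showcase; origin at its underside at the guard
- driver: bystander: screwdriver lying behind the mat; origin at its underside
There are look-alikes about, which are no part of the job. Leave any green or yellow look-alike of the part that bears knife2_mid alone.

How it is judged:
By the outcome, as a careful person would: the job done as asked, in the order asked, and still so for the second after the job is handed in, with the robot touching nothing.
Of knife1, knife2, knife3, knife4 only 2 to 4 are there at a start; the rules pass over those that are not, and their reading is None.
At some moment in a run one of knife1, knife2, knife3, knife4 may be knocked a few centimetres aside while the robot is not near it.
It also fails if it takes over 210 s, if anything falls off the work surface, if the arm or the gripper's body presses on something with over 40 N, if the wrist force passes 120 N, or if a joint passes its speed limit or range.

## Robot

A 7-joint arm with a two-finger parallel gripper is mounted at the origin on the work surface. World frame = base frame: x ahead of the robot, y to its left, z up, the work surface at z = 0. Lengths are in m, angles in rad, forces in N, time in s.
With the tool pointing down it reaches from about 0.4 to 0.85 m from the base axis. Payload 4.5 kg.
Tool frame: the origin (TCP) lies midway between the tips of the shut fingers; the grasp point (between the pads) lies 19 mm behind it; z points along the fingers, y is the line along which they close (so a half turn about z gives the same grasp; the last joint's range is limited). The gripper opens to 88 mm and grips with 3 to 60 N. Pads are 18 mm wide; open, the fingers measure 123 mm over their backs; the gripper's body (75 mm by 187 mm) begins 45 mm behind the grasp point.
Start: joints at [1.179, 0.689, -0.195, 1.565, 0.157, 0.902, -0.215], TCP at [0.258, -0.569, 0.239] pointing down, gripper open.
Joint ranges: [-3.01, 3.01], [-0.46, 2.08], [-1.47, 1.51], [0.13, 2.56], [-1, 4.14], [0.04, 2.09], [-2.66, 2.66]. Speed limits (rad/s): [2.57, 2.57, 3.14, 3.14, 3.14, 3.14, 3.14].

## Interface

Orientations are given as a unit quaternion [x, y, z, w].
In Python, from plant import r gives the robot as it stands.
- The arm moves only by the tool carry_out, never from a script. Its argument "plan" is a list of rows, each an object with "rot": the turn, a rotation vector about the tool's x, y, z in rad, a list of three; "xyz": the shift along the tool's x, y, z in m, a list of three; "grip": the closure in counts, from 0 (fully open) to 255 (shut). In form: [{"rot": [wx, wy, wz], "xyz": [dx, dy, dz], "grip": grip}, ...]. A call has 1 to 8 rows; each row is the pose to reach, as a shift and turn from the pose commanded when the call began, along the tool's axes at that moment; what a row does not reach only later rows make up. A row lasts 1/12 s, in which the tool goes at most 41.7 mm and 7.16 degrees, less where a joint would pass 70% of its speed; a pose out of reach is approached as far as the arm can. A call with a gripper value outside its range is refused whole. The fingers move at their own pace and stop on an object; "squeeze" is the grip in N (left out, the last holds). Time passes only in rows, so rows that repeat a pose let the fingers close. It gives the time, the measured TCP pose, the force, the opening and the grip force at its end, in the units of the state.
- r.get_state(): the state, without advancing time (a new reading comes with each control period).
- r.snapshot(name): name is "scene" or "top" or "wrist"; returns the picture (420x560x3 uint8, red, green, blue); there is no depth.
- r.camera_params(name): a dict with "fx", "fy", "cx", "cy" (pixels), "position" and "attitude" of the camera in the world; the wrist camera has in their place "hand_eye" (4x4, takes a point from camera to tool coordinates, whose origin is the TCP and whose axes are the flange's). Camera axes: x right, y down, z forward; pixel columns grow to the right and rows downward; lengths in m; the calibration is good to about 2 mm. A picture is of the moment at which its call begins: read the wrist's pose just before it. camera_params takes no time and is no camera call.
- r.finish_job(): hands the job in; it is judged then, once.
The state is a dict: "clock": time; "q": joint angles; "qd": joint speeds; "joint_torque": joint torques, N m; "tool_pos": TCP position; "eef_rot": TCP orientation; "contact_force": force on the tool from outside, world axes, zero at the start; "moment": the same for the moment, N m; "opening": opening from 0.0 (shut) to 1.0 (fully open); "finger_force": force on a finger pad.
Only numpy, scipy, OpenCV 4.12 (cv2) and the standard library are available. Lean on these libraries where they do the work, as an engineer would, in place of code of your own. Each camera call takes 0.05 s, during which the arm holds its last target. There are 200 camera calls.

## Working session

There is one attempt and no reset: what is moved stays moved. The work goes in short steps, Python scripts to look and compute and a tool call to move; the robot and the scene stay as the last step left them, time stands still between calls to the robot, and variables do not carry over. Pictures are saved under pics/ and viewed, at most 14 in all, crops included, and the job is handed in when it is done.

Besides the shell and the picture viewer there is one more tool, called after ">>>" in YAML: its name, and indented under it one key for each argument. carry_out: Moves the arm, as the interface text tells. Its arguments: {"type":"object","properties":{"plan":{"type":"array"},"squeeze":{"type":"number"}},"required":["plan"]}

```bash
mkdir -p pics; ls
python3 - <<'E'
from plant import r
import cv2
s=r.get_state();print(s)
for n in("scene","top","wrist"):
    print(n,r.camera_params(n))
    cv2.imwrite(f"pics/{n}0.png",r.snapshot(n)[:,:,::-1])
E
```

```text
pics
{'clock': 0.0, 'q': array([ 1.17884236,  0.68999057, -0.19449006,  1.56638532,  0.15728981,
        0.90249434, -0.21509843]), 'qd': array([-0.00088911,  0.00016574, -0.00051178, -0.00118569, -0.00043758,
       -0.00096835, -0.00044051]), 'joint_torque': array([ 6.31807507e-04, -5.27558899e+01, -1.26652323e+00, -1.53425539e+01,
       -5.26290864e-02,  6.76608615e-03,  1.97446166e-04]), 'tool_pos': array([ 0.25780249, -0.56863225,  0.23789432]), 'eef_rot': array([ 9.77419695e-01,  2.11305106e-01, -2.69730855e-04, -9.04770583e-04]), 'contact_force': array([ 1.04256561, -0.18882178, -0.35610113]), 'moment': array([-0.02995362,  0.02568051, -0.0226864 ]), 'finger_force': 0.0, 'opening': 0.9955934274136604}
scene {'fx': 503.84424157294546, 'fy': 503.84424157294546, 'cx': 282.6795924060332, 'cy': 216.50278674646376, 'position': array([1.16251421, 0.94759442, 0.99420025]), 'attitude': array([ 0.27010949,  0.86448359, -0.40384376, -0.12891551])}
top {'fx': 393.01536927429424, 'fy': 393.01536927429424, 'cx': 275.00613672317127, 'cy': 209.27082575897109, 'position': array([0.35703233, 0.03546069, 1.3269001 ]), 'attitude': array([-0.69677727,  0.71382966, -0.04705512,  0.0522921 ])}
wrist {'fx': 348.8717194101218, 'fy': 348.8717194101218, 'cx': 277.2430372568528, 'cy': 213.45103354248133, 'hand_eye': array([[ 3.45880241e-04, -9.56523448e-01, -2.91655230e-01,
         7.53707688e-02],
       [ 9.99999934e-01,  2.97872762e-04,  2.09006836e-04,
        -1.51848022e-03],
       [-1.13043790e-04, -2.91655283e-01,  9.56523488e-01,
        -1.45636699e-01],
       [ 0.00000000e+00,  0.00000000e+00,  0.00000000e+00,
         1.00000000e+00]])}
```

View pics/top0.png

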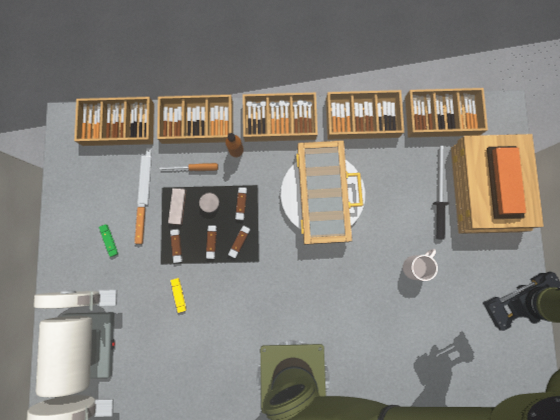

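View pics/scene0.png

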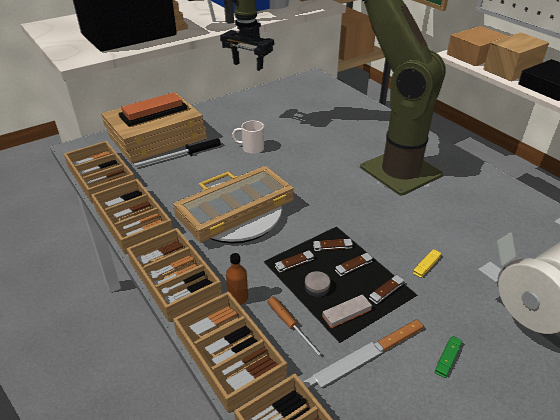

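```bash
cat > h.py <<'E'
from plant import r
import numpy as np, cv2
from scipy.spatial.transform import Rotation as R
def cam(n):
    p=r.camera_params(n)
    if n=="wrist":
        s=r.get_state(); T=np.eye(4); T[:3,:3]=R.from_quat(s["eef_rot"]).as_matrix(); T[:3,3]=s["tool_pos"]
        T=T@p["hand_eye"]; return p,T[:3,:3],T[:3,3]
    return p,R.from_quat(p["attitude"]).as_matrix(),np.array(p["position"])
def ray(c,uv):
    p,A,o=c; uv=np.atleast_2d(uv).astype(float)
    return o,np.c_[(uv[:,0]-p["cx"])/p["fx"],(uv[:,1]-p["cy"])/p["fy"],np.ones(len(uv))]@A.T
def plane(c,uv,z):
    o,d=ray(c,uv); return o+d*((z-o[2])/d[:,2])[:,None]
def proj(c,P):
    p,A,o=c; q=(np.atleast_2d(P)-o)@A; return np.c_[q[:,0]/q[:,2]*p["fx"]+p["cx"],q[:,1]/q[:,2]*p["fy"]+p["cy"]]
def shot(n,name=None):
    c=cam(n); im=np.ascontiguousarray(r.snapshot(n)[:,:,::-1])
    if name: cv2.imwrite(f"pics/{name}.png",im)
    return c,im
def blobs(im,lo,hi,amin=20,roi=None):
    m=cv2.inRange(cv2.cvtColor(im,cv2.COLOR_BGR2HSV),np.array(lo),np.array(hi))
    if roi: k=np.zeros_like(m);x0,y0,x1,y1=roi;k[y0:y1,x0:x1]=1;m=m*k
    cs,_=cv2.findContours(m,cv2.RETR_EXTERNAL,cv2.CHAIN_APPROX_NONE)
    return m,sorted([c for c in cs if cv2.contourArea(c)>amin],key=cv2.contourArea,reverse=True)
def go(xyz,yaw,tilt=0.,tiltaxis=(0,1,0)):
    """shift and turn (tool axes) to a tool-down pose: tool y at angle yaw in world"""
    s=r.get_state(); A=R.from_quat(s["eef_rot"])
    y=np.array([np.cos(yaw),np.sin(yaw),0]);z=np.array([0,0,-1.]);x=np.cross(y,z)
    B=R.from_rotvec(np.array(tiltaxis)*tilt)*R.from_matrix(np.c_[x,y,z])
    print("xyz",A.inv().apply(np.array(xyz)-s["tool_pos"]).round(4),"rot",(A.inv()*B).as_rotvec().round(4))
def st():
    s=r.get_state(); A=R.from_quat(s["eef_rot"]).as_matrix()
    print("t %.2f pos %s x %s y %s z %s F %s op %.3f ff %.1f"%(s["clock"],s["tool_pos"].round(4),A[:,0].round(3),A[:,1].round(3),A[:,2].round(3),s["contact_force"].round(1),s["opening"],s["finger_force"]))
E
python3 - <<'E'
from h import *
import h
st()
im=cv2.imread("pics/top0.png");c=cam("top")
print("base px",proj(c,[0,0,0]))
hs=cv2.cvtColor(im,cv2.COLOR_BGR2HSV)
for p in [(360,190),(301,190),(350,190),(325,240),(211,241),(211,230)]: print(p,hs[p[1],p[0]])
m,cs=blobs(im,(12,60,90),(28,255,255),200,(280,130,375,255))
for k in cs:
    rc=cv2.minAreaRect(k); print("case",rc,plane(c,cv2.boxPoints(rc),0.078).round(3).tolist())
m,cs=blobs(im,(20,150,120),(32,255,255),10,(335,165,375,220))
for k in cs: print("brass",cv2.boundingRect(k),cv2.contourArea(k))
m,cs=blobs(im,(0,80,40),(14,255,255),30,(160,185,260,265))
for k in cs:
    rc=cv2.minAreaRect(k); print("knife",rc,plane(c,rc[0],0.021).round(3))
E
```

```text
t 0.15 pos [ 0.2579 -0.5688  0.2381] x [ 0.911  0.413 -0.   ] y [ 0.413 -0.911 -0.001] z [-0.001  0.001 -1.   ] F [ 0.6 -1.5 -0.6] op 0.996 ff 0.0
base px [[292.39460729 376.73136107]]
(360, 190) [ 22 156 232]
(301, 190) [ 17 108 180]
(350, 190) [105   2 234]
(325, 240) [ 18 110 229]
(211, 241) [ 11 138 124]
(211, 230) [120   4 205]
case ((329.8086853027344, 191.1452178955078), (102.0458984375, 63.278160095214844), 86.02750396728516) [[0.754, -0.027, 0.078], [0.764, -0.235, 0.078], [0.429, -0.24, 0.078], [0.42, -0.04, 0.078]]
case ((350.5, 134.0), (8.0, 47.0), 90.0) [[0.794, -0.135, 0.078], [0.79, -0.29, 0.078], [0.762, -0.288, 0.078], [0.766, -0.134, 0.078]]
case ((298.5, 135.0), (10.0, 37.0), 90.0) [[0.798, 0.02, 0.078], [0.795, -0.102, 0.078], [0.76, -0.101, 0.078], [0.764, 0.021, 0.078]]
brass (346, 173, 16, 35) 51.5
knife ((175.43563842773438, 244.85643005371094), (19.701736450195312, 8.855831146240234), 84.2894058227539) [[0.431 0.376 0.021]]
knife ((238.90000915527344, 240.70001220703125), (8.497057914733887, 19.230182647705078), 26.56505012512207) [[0.44  0.165 0.021]]
knife ((210.9867401123047, 240.6991424560547), (9.113103866577148, 19.223989486694336), 3.814074993133545) [[0.442 0.258 0.021]]
knife ((240.95730590820312, 202.38414001464844), (8.834522247314453, 18.883792877197266), 6.340191841125488) [[0.568 0.157 0.021]]
```

Run:
```python
from h import *
c=cam("top");print(plane(c,[[361,173],[361,208]],0.072))
go((0.55,-0.30,0.28),-np.pi/2)
```

```text
[[ 0.64722649 -0.24048175  0.072     ]
 [ 0.53202401 -0.23424163  0.072     ]]
xyz [ 0.377  -0.1242 -0.0418] rot [-1.300e-03  4.000e-04  4.259e-01]
```

>>> carry_out:
  plan:
    - {"rot": [0, 0, 0], "xyz": [0.035, -0.011, -0.01], "grip": 0}
    - {"rot": [0, 0, 0], "xyz": [0.07, -0.022, -0.02], "grip": 0}
    - {"rot": [0, 0, 0], "xyz": [0.105, -0.035, -0.04], "grip": 0}
    - {"rot": [0, 0, 0], "xyz": [0.14, -0.046, -0.04], "grip": 0}
    - {"rot": [0, 0, 0], "xyz": [0.175, -0.058, -0.04], "grip": 0}
    - {"rot": [0, 0, 0], "xyz": [0.21, -0.07, -0.04], "grip": 0}
    - {"rot": [0, 0, 0], "xyz": [0.245, -0.081, -0.04], "grip": 0}
    - {"rot": [0, 0, 0], "xyz": [0.28, -0.092, -0.04], "grip": 0}

```text
clock: 0.82
tool_pos: [0.4761, -0.3682, 0.2786]
eef_rot: [0.977, 0.211, -0.0, -0.0]
contact_force: [0.1, -0.5, -0.2]
opening: 0.997
finger_force: 0.0
```

>>> carry_out:
  plan:
    - {"rot": [0, 0, 0.1], "xyz": [0.035, -0.01, 0], "grip": 0}
    - {"rot": [0, 0, 0.2], "xyz": [0.07, -0.02, 0], "grip": 0}
    - {"rot": [0, 0, 0.3], "xyz": [0.097, -0.032, 0], "grip": 0}
    - {"rot": [0, 0, 0.426], "xyz": [0.097, -0.032, 0], "grip": 0}
    - {"rot": [0, 0, 0.426], "xyz": [0.097, -0.032, 0], "grip": 0}
    - {"rot": [0, 0, 0.426], "xyz": [0.097, -0.032, 0], "grip": 0}
    - {"rot": [0, 0, 0.426], "xyz": [0.097, -0.032, 0], "grip": 0}

```text
clock: 1.4
tool_pos: [0.549, -0.3021, 0.2785]
eef_rot: [1.0, 0.0, -0.001, 0.0]
contact_force: [-0.6, -0.2, -0.1]
opening: 1.003
finger_force: 0.0
```

Run:
```python
from h import *
st(); shot("wrist","w1"); print(r.get_state()["q"].round(2))
```

```text
t 1.40 pos [ 0.549  -0.3021  0.2785] x [ 1.     0.    -0.001] y [ 0.    -1.     0.001] z [-0.001 -0.001 -1.   ] F [-0.6 -0.2 -0.1] op 1.003 ff 0.0
[ 0.46  0.65 -0.05  1.52  0.04  0.98 -1.18]
```

View pics/w1.png

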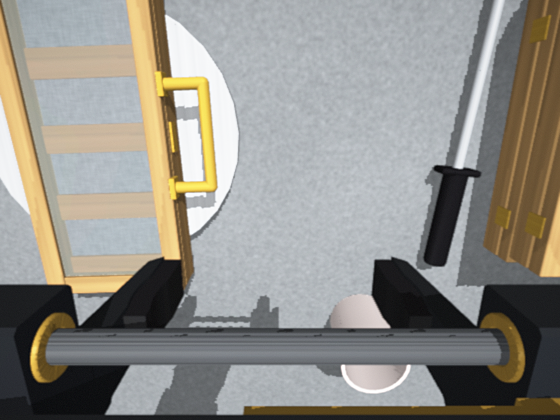

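Run:
```python
from h import *
im=cv2.imread("pics/w1.png");c=cam("wrist")
m,cs=blobs(im,(20,170,120),(32,255,255),30,(150,60,240,210))
for k in cs: print(cv2.boundingRect(k),cv2.contourArea(k))
ys,xs=np.where(m[:, :]>0)
pts=[]
for y in range(95,178):
    x=np.where(m[y,193:240])[0]+193
    if len(x)>4: pts.append([x.mean(),y])
pts=np.array(pts,float);a,b=np.polyfit(pts[:,1],pts[:,0],1);print("line",a,b,len(pts))
col=lambda y:[a*y+b,y]
P=plane(c,[col(95),col(178)],0.072);d=P[1]-P[0];print("bar dir",P,np.arctan2(d[1],d[0]))
x0,y0,w,h=cv2.boundingRect(cs[0])
E2=plane(c,[col(y0),col(y0+h)],0.072);print("ends",E2,np.linalg.norm(E2[1]-E2[0]),"mid",E2.mean(0))
mid=E2.mean(0); u=-d/np.linalg.norm(d) # along +x roughly = case y? 
n=np.array([-u[1],u[0],0]); n*=np.sign(n[1])
print("case x dir",n,"case mid",mid+n*0.1155)
```

```text
(171, 78, 45, 122) 214.5
(160, 72, 39, 25) 117.5Traceback (most recent call last):
  File "<stdin>", line 10, in <module>
IndexError: too many indices for array: array is 1-dimensional, but 2 were indexed
```

Run:
```python
from h import *
im=cv2.imread("pics/w1.png");c=cam("wrist")
hs=cv2.cvtColor(im,cv2.COLOR_BGR2HSV);print(hs[130,200:222].tolist())
m,cs=blobs(im,(20,120,100),(34,255,255),30,(150,60,240,210))
m=np.where((hs[:,:,1]>100)&(hs[:,:,2]>80),255,0)
pts=[]
for y in range(97,176):
    x=np.where(m[y,193:232])[0]+193
    if len(x)>4: pts.append([x.mean(),y])
pts=np.array(pts,float);a,b=np.polyfit(pts[:,1],pts[:,0],1);print("line",a,b,len(pts))
col=lambda y:[a*y+b,y]
ye=[y for y in range(60,215) if m[y,int(a*y+b)-3:int(a*y+b)+4].any()];print(min(ye),max(ye))
E2=plane(c,[col(min(ye)),col(max(ye)+1)],0.072);d=E2[1]-E2[0];mid=E2.mean(0);print("ends",E2,np.linalg.norm(d),"mid",mid)
u=d/np.linalg.norm(d);n=np.array([-u[1],u[0],0]); n*=np.sign(n[1])
print("case x dir",n,np.arctan2(n[1],n[0]),"case mid",mid+n*0.1155)
```

```text
[[18, 47, 185], [21, 150, 223], [24, 172, 243], [26, 159, 250], [26, 155, 251], [26, 158, 250], [26, 158, 249], [26, 160, 248], [25, 164, 244], [24, 169, 237], [22, 180, 227], [21, 174, 205], [20, 96, 194], [20, 7, 228], [110, 6, 253], [110, 3, 251], [105, 2, 249], [105, 2, 249], [105, 2, 249], [105, 2, 248], [100, 3, 247], [100, 3, 247]]
line 0.08740262901655262 194.84741966893876 79
77 191
ends [[ 0.65072748 -0.22974215  0.072     ]
 [ 0.53944156 -0.23307609  0.072     ]] 0.11133584337219046 mid [ 0.59508452 -0.23140912  0.072     ]
case x dir [-0.02994492  0.99955155 -0.        ] 1.6007457264483502 case mid [ 0.59162588 -0.11596091  0.072     ]
```

>>> carry_out:
  plan:
    - {"rot": [0, 0, -0.03], "xyz": [0.023, -0.0355, 0.02], "grip": 174}
    - {"rot": [0, 0, -0.03], "xyz": [0.046, -0.0707, 0.04], "grip": 174}
    - {"rot": [0, 0, -0.03], "xyz": [0.046, -0.0707, 0.08], "grip": 174}
    - {"rot": [0, 0, -0.03], "xyz": [0.046, -0.0707, 0.12], "grip": 174}
    - {"rot": [0, 0, -0.03], "xyz": [0.046, -0.0707, 0.16], "grip": 174}
    - {"rot": [0, 0, -0.03], "xyz": [0.046, -0.0707, 0.16], "grip": 174}
    - {"rot": [0, 0, -0.03], "xyz": [0.046, -0.0707, 0.16], "grip": 174}

```text
clock: 2.03
tool_pos: [0.5942, -0.2307, 0.1173]
eef_rot: [1.0, 0.014, -0.002, -0.001]
contact_force: [-0.8, 0.2, 1.4]
opening: 0.497
finger_force: 0.0
```

Run:
```python
from h import *
st(); c,im=shot("wrist","w2")
print(proj(c,[0.595,-0.2314,0.072]))
```

```text
t 2.03 pos [ 0.5942 -0.2307  0.1173] x [ 1.     0.029 -0.005] y [ 0.029 -1.    -0.001] z [-0.005  0.001 -1.   ] F [-0.8  0.2  1.4] op 0.497 ff 0.0
[[280.8723659  238.96970081]]
```

View pics/w2.png

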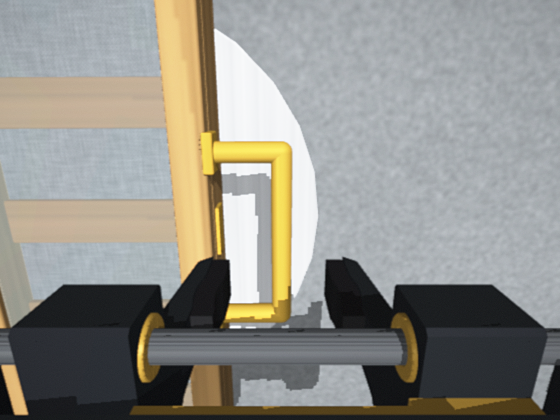

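>>> carry_out:
  plan:
    - {"rot": [0, 0, 0], "xyz": [0, 0, 0], "grip": 174}
    - {"rot": [0, 0, 0], "xyz": [0, 0, 0], "grip": 174}
    - {"rot": [0, 0, 0], "xyz": [0, 0, 0], "grip": 174}
    - {"rot": [0, 0, 0], "xyz": [0, 0, 0.02], "grip": 174}
    - {"rot": [0, 0, 0], "xyz": [0, 0, 0.04], "grip": 174}
    - {"rot": [0, 0, 0], "xyz": [0, 0, 0.0635], "grip": 174}
    - {"rot": [0, 0, 0], "xyz": [0, 0, 0.0635], "grip": 174}
    - {"rot": [0, 0, 0], "xyz": [0, 0, 0.0635], "grip": 174}

```text
clock: 2.75
tool_pos: [0.5961, -0.2298, 0.0556]
eef_rot: [1.0, 0.015, -0.0, -0.0]
contact_force: [0.5, -0.1, -0.4]
opening: 0.316
finger_force: 0.0
```

>>> carry_out:
  plan:
    - {"rot": [0, 0, 0], "xyz": [0, 0, 0], "grip": 255}
    - {"rot": [0, 0, 0], "xyz": [0, 0, 0], "grip": 255}
    - {"rot": [0, 0, 0], "xyz": [0, 0, 0], "grip": 255}
    - {"rot": [0, 0, 0], "xyz": [0, 0, 0], "grip": 255}
    - {"rot": [0, 0, 0], "xyz": [0, 0, 0], "grip": 255}
  squeeze: 20

```text
clock: 3.17
tool_pos: [0.5976, -0.2329, 0.0572]
eef_rot: [1.0, 0.014, 0.002, 0.002]
contact_force: [0.7, -5.5, 4.2]
opening: 0.13
finger_force: 20.0
```

>>> carry_out:
  plan:
    - {"rot": [0, 0, 0.0655], "xyz": [-0.0076, -0.0002, 0], "grip": 255}
    - {"rot": [0, 0, 0.131], "xyz": [-0.0151, -0.001, 0], "grip": 255}
    - {"rot": [0, 0, 0.1965], "xyz": [-0.0225, -0.0022, 0], "grip": 255}
    - {"rot": [0, 0, 0.262], "xyz": [-0.0299, -0.0039, 0], "grip": 255}
    - {"rot": [0, 0, 0.3275], "xyz": [-0.0372, -0.0061, 0], "grip": 255}
    - {"rot": [0, 0, 0.393], "xyz": [-0.0442, -0.0088, 0], "grip": 255}
    - {"rot": [0, 0, 0.4585], "xyz": [-0.0511, -0.0119, 0], "grip": 255}
    - {"rot": [0, 0, 0.524], "xyz": [-0.0578, -0.0155, 0], "grip": 255}

```text
clock: 3.83
tool_pos: [0.5383, -0.2194, 0.0571]
eef_rot: [0.969, -0.248, 0.002, 0.002]
contact_force: [0.0, -6.2, 5.4]
opening: 0.128
finger_force: 20.0
```

Run:
```python
from h import *
st()
```

```text
t 3.83 pos [ 0.5383 -0.2194  0.0571] x [ 0.877 -0.48   0.005] y [-0.48  -0.877  0.002] z [ 0.003 -0.004 -1.   ] F [ 0.  -6.2  5.4] op 0.128 ff 20.0
```

>>> carry_out:
  plan:
    - {"rot": [0, 0, 0.0655], "xyz": [-0.0076, -0.0002, 0], "grip": 255}
    - {"rot": [0, 0, 0.131], "xyz": [-0.0151, -0.001, 0], "grip": 255}
    - {"rot": [0, 0, 0.1965], "xyz": [-0.0225, -0.0022, 0], "grip": 255}
    - {"rot": [0, 0, 0.262], "xyz": [-0.0299, -0.0039, 0], "grip": 255}
    - {"rot": [0, 0, 0.3275], "xyz": [-0.0372, -0.0061, 0], "grip": 255}
    - {"rot": [0, 0, 0.393], "xyz": [-0.0442, -0.0088, 0], "grip": 255}
    - {"rot": [0, 0, 0.4585], "xyz": [-0.0511, -0.0119, 0], "grip": 255}
    - {"rot": [0, 0, 0.524], "xyz": [-0.0578, -0.0155, 0], "grip": 255}

```text
clock: 4.5
tool_pos: [0.4939, -0.1773, 0.057]
eef_rot: [0.872, -0.49, 0.001, 0.001]
contact_force: [-2.9, -6.3, 10.4]
opening: 0.126
finger_force: 20.0
```

>>> carry_out:
  plan:
    - {"rot": [0, 0, 0.0655], "xyz": [-0.0076, -0.0002, 0], "grip": 255}
    - {"rot": [0, 0, 0.131], "xyz": [-0.0151, -0.001, 0], "grip": 255}
    - {"rot": [0, 0, 0.1965], "xyz": [-0.0225, -0.0022, 0], "grip": 255}
    - {"rot": [0, 0, 0.262], "xyz": [-0.0299, -0.0039, 0], "grip": 255}
    - {"rot": [0, 0, 0.3275], "xyz": [-0.0372, -0.0061, 0], "grip": 255}
    - {"rot": [0, 0, 0.393], "xyz": [-0.0442, -0.0088, 0], "grip": 255}
    - {"rot": [0, 0, 0.4585], "xyz": [-0.0511, -0.0119, 0], "grip": 255}
    - {"rot": [0, 0, 0.524], "xyz": [-0.0578, -0.0155, 0], "grip": 255}

```text
clock: 5.17
tool_pos: [0.4771, -0.1187, 0.057]
eef_rot: [0.715, -0.699, 0.001, -0.0]
contact_force: [-3.8, -4.0, 13.1]
opening: 0.129
finger_force: 20.1
```

>>> carry_out:
  plan:
    - {"rot": [0, 0, 0], "xyz": [0, 0, 0], "grip": 255}
    - {"rot": [0, 0, 0], "xyz": [0, 0, 0], "grip": 255}
    - {"rot": [0, 0, 0], "xyz": [0, 0, 0], "grip": 174}
    - {"rot": [0, 0, 0], "xyz": [0, 0, 0], "grip": 174}
    - {"rot": [0, 0, 0], "xyz": [0, 0, 0], "grip": 174}
    - {"rot": [0, 0, 0], "xyz": [0, 0, 0], "grip": 174}
    - {"rot": [0, 0, 0], "xyz": [0, 0, 0], "grip": 174}

```text
clock: 5.75
tool_pos: [0.4776, -0.1172, 0.0552]
eef_rot: [0.717, -0.697, -0.0, -0.0]
contact_force: [0.0, 0.3, -0.2]
opening: 0.317
finger_force: 0.0
```

Run:
```python
from h import *
st(); shot("scene","s2"); shot("wrist","w3"); print(r.get_state()["q"].round(2))
```

```text
t 5.75 pos [ 0.4776 -0.1172  0.0552] x [ 0.029 -1.    -0.001] y [-1.    -0.029 -0.   ] z [ 0.     0.001 -1.   ] F [ 0.   0.3 -0.2] op 0.317 ff 0.0
[ 0.03  0.86  0.19  2.1  -0.68  0.23 -2.29]
```

View pics/w3.png

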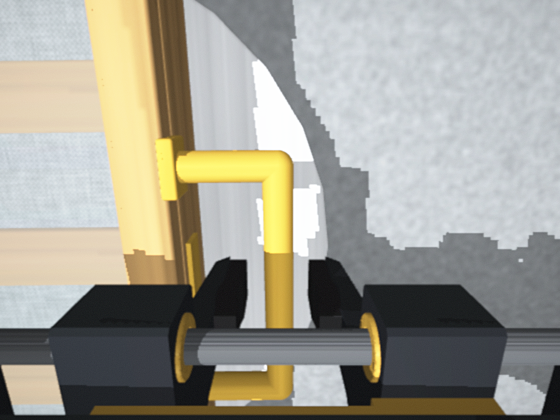

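Run:
```python
import numpy as np
P=np.linspace(0,1.74,33);f=lambda p:np.c_[-(.191*(1-np.cos(p))+.006*np.sin(p)),-(.191*np.sin(p)-.006*(1-np.cos(p)))]
D=f(P)
for k in range(4): print((D[8*k+1:8*k+9]-D[8*k]).round(4).tolist())
```

```text
[[-0.0006, -0.0104], [-0.0018, -0.0207], [-0.0035, -0.0309], [-0.0058, -0.0411], [-0.0086, -0.0511], [-0.012, -0.0609], [-0.0159, -0.0705], [-0.0203, -0.0799]]
[[-0.0049, -0.0091], [-0.0103, -0.018], [-0.0162, -0.0266], [-0.0226, -0.0348], [-0.0293, -0.0427], [-0.0365, -0.0502], [-0.0441, -0.0573], [-0.0521, -0.0639]]
[[-0.0083, -0.0062], [-0.017, -0.012], [-0.0259, -0.0173], [-0.0351, -0.0221], [-0.0446, -0.0263], [-0.0543, -0.0301], [-0.0642, -0.0333], [-0.0742, -0.036]]
[[-0.0102, -0.0021], [-0.0204, -0.0037], [-0.0308, -0.0047], [-0.0412, -0.0052], [-0.0515, -0.0051], [-0.0619, -0.0044], [-0.0722, -0.0032], [-0.0825, -0.0014]]
```

>>> carry_out:
  plan:
    - {"rot": [0, 0, 0], "xyz": [0, 0, 0], "grip": 255}
    - {"rot": [0, 0, 0], "xyz": [0, 0, 0], "grip": 255}
    - {"rot": [0, 0, 0], "xyz": [0, 0, 0], "grip": 255}
    - {"rot": [0, 0, 0], "xyz": [0, 0, 0], "grip": 255}
    - {"rot": [0, 0, 0], "xyz": [0, 0, 0], "grip": 255}
  squeeze: 12

```text
clock: 6.27
tool_pos: [0.477, -0.1176, 0.0552]
eef_rot: [0.717, -0.697, -0.0, 0.0]
contact_force: [-0.9, -0.4, -0.0]
opening: 0.128
finger_force: 12.0
```

>>> carry_out:
  plan:
    - {"rot": [0, 0, 0], "xyz": [0, -0.0006, -0.0104], "grip": 255}
    - {"rot": [0, 0, 0], "xyz": [0, -0.0018, -0.0207], "grip": 255}
    - {"rot": [0, 0, 0], "xyz": [0, -0.0035, -0.0309], "grip": 255}
    - {"rot": [0, 0, 0], "xyz": [0, -0.0058, -0.0411], "grip": 255}
    - {"rot": [0, 0, 0], "xyz": [0, -0.0086, -0.0511], "grip": 255}
    - {"rot": [0, 0, 0], "xyz": [0, -0.012, -0.0609], "grip": 255}
    - {"rot": [0, 0, 0], "xyz": [0, -0.0159, -0.0705], "grip": 255}
    - {"rot": [0, 0, 0], "xyz": [0, -0.0203, -0.0799], "grip": 255}

```text
clock: 6.93
tool_pos: [0.4961, -0.1167, 0.1352]
eef_rot: [0.717, -0.697, -0.001, 0.001]
contact_force: [-0.8, 0.2, -1.3]
opening: 0.129
finger_force: 12.0
```

Run:
```python
from h import *
st(); shot("scene","s3"); print(r.get_state()["q"].round(2))
```

```text
t 6.93 pos [ 0.4961 -0.1167  0.1352] x [ 0.029 -1.    -0.001] y [-1.    -0.029  0.003] z [-0.003  0.001 -1.   ] F [-0.8  0.2 -1.3] op 0.129 ff 12.0
[-0.09  0.75  0.39  2.02 -0.59  0.49 -2.38]
```

View pics/s3.png

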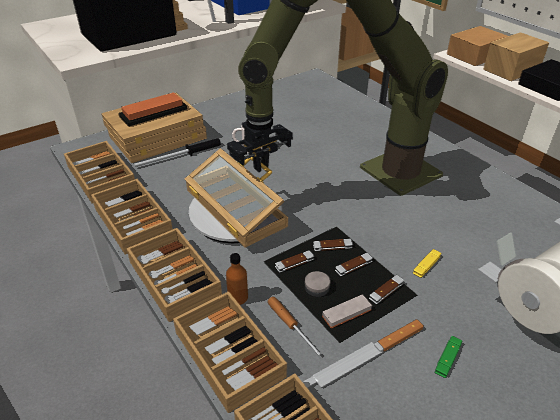

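>>> carry_out:
  plan:
    - {"rot": [0, 0, 0], "xyz": [0, -0.0049, -0.0091], "grip": 255}
    - {"rot": [0, 0, 0], "xyz": [0, -0.0103, -0.018], "grip": 255}
    - {"rot": [0, 0, 0], "xyz": [0, -0.0162, -0.0266], "grip": 255}
    - {"rot": [0, 0, 0], "xyz": [0, -0.0226, -0.0348], "grip": 255}
    - {"rot": [0, 0, 0], "xyz": [0, -0.0293, -0.0427], "grip": 255}
    - {"rot": [0, 0, 0], "xyz": [0, -0.0365, -0.0502], "grip": 255}
    - {"rot": [0, 0, 0], "xyz": [0, -0.0441, -0.0573], "grip": 255}
    - {"rot": [0, 0, 0], "xyz": [0, -0.0521, -0.0639], "grip": 255}

```text
clock: 7.65
tool_pos: [0.5441, -0.1149, 0.1988]
eef_rot: [0.717, -0.697, -0.005, 0.003]
contact_force: [-11.4, 1.6, 11.4]
opening: 0.129
finger_force: 12.0
```

Run:
```python
from h import *
st(); print(r.get_state()["q"].round(2))
```

```text
t 7.65 pos [ 0.5441 -0.1149  0.1988] x [ 0.027 -1.    -0.004] y [-1.    -0.027  0.011] z [-0.011  0.004 -1.   ] F [-11.4   1.6  11.4] op 0.129 ff 12.0
[-0.17  0.71  0.51  1.83 -0.5   0.74 -2.49]
```

>>> carry_out:
  plan:
    - {"rot": [0, 0, 0], "xyz": [0, -0.0055, -0.0085], "grip": 255}
    - {"rot": [0, 0, 0], "xyz": [0, -0.014, -0.0145], "grip": 255}
    - {"rot": [0, 0, 0], "xyz": [0, -0.0229, -0.0198], "grip": 255}
    - {"rot": [0, 0, 0], "xyz": [0, -0.0321, -0.0246], "grip": 255}

```text
clock: 7.98
tool_pos: [0.5804, -0.1139, 0.2236]
eef_rot: [0.717, -0.697, -0.002, 0.001]
contact_force: [-3.8, 1.9, 3.4]
opening: 0.129
finger_force: 12.0
```

Run:
```python
from h import *
st(); print(r.get_state()["q"].round(2))
c,im=shot("scene","s4"); shot("top","t4")
cv2.imwrite("pics/s4c.png",cv2.resize(im[80:260,160:320],None,fx=3.3,fy=3.3))
```

```text
t 7.98 pos [ 0.5804 -0.1139  0.2236] x [ 0.029 -1.    -0.002] y [-1.    -0.029  0.003] z [-0.004  0.002 -1.   ] F [-3.8  1.9  3.4] op 0.129 ff 12.0
[-0.18  0.72  0.55  1.71 -0.48  0.85 -2.54]
```

View pics/s4c.png

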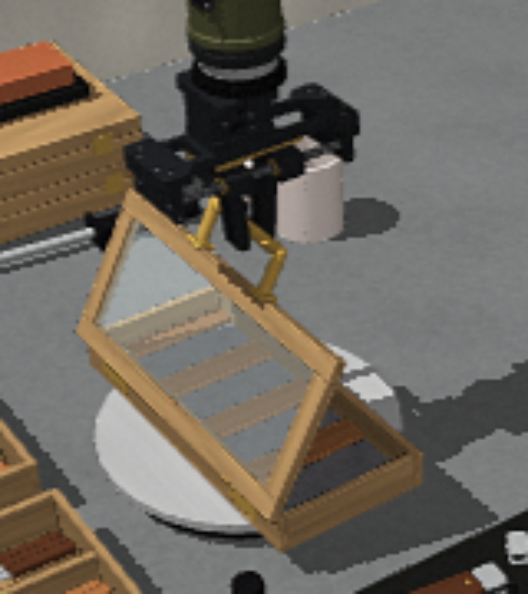

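Run:
```python
import numpy as np
p=np.linspace(1.105,1.54,9);f=lambda p:np.c_[-(.193*(1-np.cos(p))+.006*np.sin(p)),-(.193*np.sin(p)-.006*(1-np.cos(p)))]
print((f(p)-f(p)[0]).round(4).tolist())
p=np.linspace(1.54,1.75,5);print((f(p)-f(p)[0]).round(4).tolist())
```

```text
[[0.0, 0.0], [-0.0096, -0.0042], [-0.0195, -0.0078], [-0.0295, -0.0109], [-0.0397, -0.0134], [-0.05, -0.0154], [-0.0604, -0.0168], [-0.0709, -0.0177], [-0.0814, -0.018]]
[[0.0, 0.0], [-0.0101, 0.0003], [-0.0202, 0.0011], [-0.0303, 0.0024], [-0.0403, 0.0043]]
```

>>> carry_out:
  plan:
    - {"rot": [0, 0, 0], "xyz": [0, -0.0096, -0.0042], "grip": 255}
    - {"rot": [0, 0, 0], "xyz": [0, -0.0195, -0.0078], "grip": 255}
    - {"rot": [0, 0, 0], "xyz": [0, -0.0295, -0.0109], "grip": 255}
    - {"rot": [0, 0, 0], "xyz": [0, -0.0397, -0.0134], "grip": 255}
    - {"rot": [0, 0, 0], "xyz": [0, -0.05, -0.0154], "grip": 255}
    - {"rot": [0, 0, 0], "xyz": [0, -0.0604, -0.0168], "grip": 255}

```text
clock: 8.58
tool_pos: [0.6427, -0.1121, 0.2411]
eef_rot: [0.717, -0.697, -0.0, -0.001]
contact_force: [-1.1, 2.3, 3.7]
opening: 0.125
finger_force: 12.0
```

Run:
```python
from h import *
st(); print(r.get_state()["q"].round(3))
```

```text
t 8.58 pos [ 0.6427 -0.1121  0.2411] x [ 0.029 -1.    -0.002] y [-1.    -0.029 -0.001] z [ 0.001  0.002 -1.   ] F [-1.1  2.3  3.7] op 0.125 ff 12.0
[-0.189  0.792  0.584  1.496 -0.487  1.001 -2.588]
```

>>> carry_out:
  plan:
    - {"rot": [0, 0, 0], "xyz": [0, -0.0102, -0.0008], "grip": 255}
    - {"rot": [0, 0, 0], "xyz": [0, -0.0205, -0.0011], "grip": 255}
    - {"rot": [0, 0, 0], "xyz": [0, -0.0307, -0.0008], "grip": 255}
    - {"rot": [0, 0, 0], "xyz": [0, -0.0407, 0.0], "grip": 255}
    - {"rot": [0, 0, 0], "xyz": [0, -0.0507, 0.0012], "grip": 255}
    - {"rot": [0, 0, 0], "xyz": [0, -0.058, 0.0025], "grip": 255}
    - {"rot": [0, 0, 0], "xyz": [0, -0.058, 0.0025], "grip": 255}

```text
clock: 9.17
tool_pos: [0.7023, -0.1105, 0.2378]
eef_rot: [0.718, -0.696, 0.001, -0.001]
contact_force: [0.5, 2.1, 2.7]
opening: 0.127
finger_force: 12.1
```

Run:
```python
from h import *
st(); print(r.get_state()["q"].round(3))
```

```text
t 9.17 pos [ 0.7023 -0.1105  0.2378] x [ 0.03 -1.   -0.  ] y [-1.    -0.03  -0.003] z [ 0.003  0.    -1.   ] F [0.5 2.1 2.7] op 0.127 ff 12.1
[-0.182  0.891  0.628  1.295 -0.534  1.119 -2.614]
```

>>> carry_out:
  plan:
    - {"rot": [0, 0, 0], "xyz": [0, -0.004, 0.001], "grip": 255}
    - {"rot": [0, 0, 0], "xyz": [0, -0.008, 0.0015], "grip": 255}
    - {"rot": [0, 0, 0], "xyz": [0, -0.008, 0.0015], "grip": 255}

```text
clock: 9.42
tool_pos: [0.7079, -0.1111, 0.2366]
eef_rot: [0.717, -0.697, -0.0, 0.0]
contact_force: [-0.8, 0.9, 4.0]
opening: 0.128
finger_force: 12.1
```

>>> carry_out:
  plan:
    - {"rot": [0, 0, 0], "xyz": [0, 0, 0], "grip": 150}
    - {"rot": [0, 0, 0], "xyz": [0, 0, 0], "grip": 150}
    - {"rot": [0, 0, 0], "xyz": [0, 0, 0], "grip": 150}
    - {"rot": [0, 0, 0], "xyz": [0, 0, 0], "grip": 150}
    - {"rot": [0, 0, 0], "xyz": [0, 0, 0], "grip": 150}
    - {"rot": [0, 0, 0], "xyz": [0, 0, -0.02], "grip": 150}
    - {"rot": [0, 0, 0], "xyz": [0, 0, -0.05], "grip": 150}
    - {"rot": [0, 0, 0], "xyz": [0, 0, -0.08], "grip": 150}

```text
clock: 10.08
tool_pos: [0.7075, -0.1108, 0.3164]
eef_rot: [0.717, -0.697, -0.001, 0.001]
contact_force: [0.9, -0.4, 0.4]
opening: 0.415
finger_force: 0.0
```

Run:
```python
from h import *
st(); print(r.get_state()["q"].round(3))
c,im=shot("scene","s5"); shot("top","t5")
cv2.imwrite("pics/s5c.png",cv2.resize(im[60:300,160:430],None,fx=2.4,fy=2.4))
```

```text
t 10.08 pos [ 0.7075 -0.1108  0.3164] x [ 0.028 -1.    -0.001] y [-1.    -0.028  0.002] z [-0.002  0.001 -1.   ] F [ 0.9 -0.4  0.4] op 0.415 ff 0.0
[-0.201  0.856  0.732  1.159 -0.548  1.318 -2.629]
```

View pics/s5c.png

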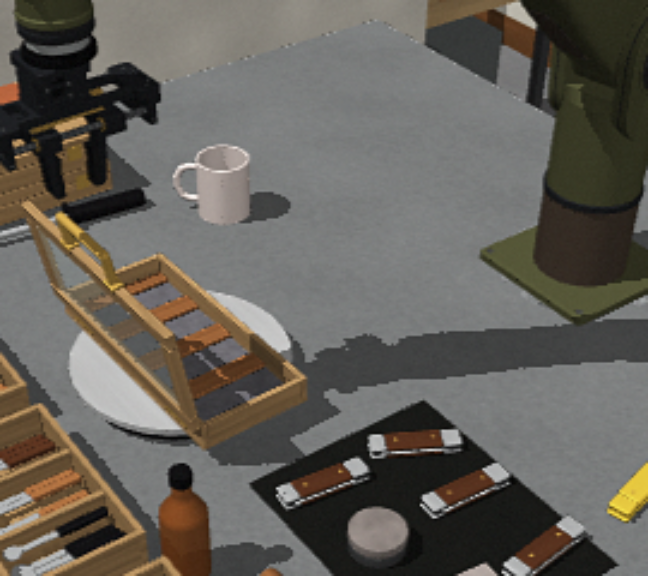

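>>> carry_out:
  plan:
    - {"rot": [0, 0, -0.1], "xyz": [-0.03, 0.018, 0], "grip": 0}
    - {"rot": [0, 0, -0.2], "xyz": [-0.06, 0.036, 0], "grip": 0}
    - {"rot": [0, 0, -0.3], "xyz": [-0.09, 0.055, 0], "grip": 0}
    - {"rot": [0, 0, -0.4], "xyz": [-0.12, 0.075, 0], "grip": 0}
    - {"rot": [0, 0, -0.5], "xyz": [-0.15, 0.093, 0], "grip": 0}
    - {"rot": [0, 0, -0.6], "xyz": [-0.18, 0.112, 0], "grip": 0}
    - {"rot": [0, 0, -0.7], "xyz": [-0.21, 0.13, 0], "grip": 0}
    - {"rot": [0, 0, -0.8], "xyz": [-0.24, 0.15, 0], "grip": 0}

```text
clock: 10.85
tool_pos: [0.5501, 0.1259, 0.316]
eef_rot: [0.933, -0.36, -0.0, 0.0]
contact_force: [-0.3, 0.5, 0.3]
opening: 0.985
finger_force: 0.0
```

Run:
```python
from h import *
st(); go((.46,.26,.30),-1.541)
```

```text
t 10.85 pos [0.5501 0.1259 0.316 ] x [ 0.741 -0.672 -0.   ] y [-0.672 -0.741  0.   ] z [-0. -0. -1.] F [-0.3  0.5  0.3] op 0.985 ff 0.0
xyz [-0.1568 -0.0388  0.0159] rot [ 3.000e-04  2.000e-04 -7.667e-01]
```

>>> carry_out:
  plan:
    - {"rot": [0, 0, -0.1], "xyz": [-0.025, -0.006, 0], "grip": 0}
    - {"rot": [0, 0, -0.2], "xyz": [-0.05, -0.012, 0], "grip": 0}
    - {"rot": [0, 0, -0.3], "xyz": [-0.08, -0.018, 0], "grip": 0}
    - {"rot": [0, 0, -0.4], "xyz": [-0.11, -0.025, 0.005], "grip": 0}
    - {"rot": [0, 0, -0.5], "xyz": [-0.14, -0.03, 0.01], "grip": 0}
    - {"rot": [0, 0, -0.6], "xyz": [-0.157, -0.039, 0.016], "grip": 0}
    - {"rot": [0, 0, -0.7], "xyz": [-0.157, -0.039, 0.016], "grip": 0}
    - {"rot": [0, 0, -0.766], "xyz": [-0.157, -0.039, 0.016], "grip": 0}

```text
clock: 11.52
tool_pos: [0.4605, 0.261, 0.2995]
eef_rot: [1.0, 0.016, -0.001, 0.0]
contact_force: [1.3, -1.0, -0.3]
opening: 1.003
finger_force: 0.0
```

>>> carry_out:
  plan:
    - {"rot": [0, 0, 0], "xyz": [0, 0, 0], "grip": 0}
    - {"rot": [0, 0, 0], "xyz": [0, 0, 0], "grip": 0}
    - {"rot": [0, 0, 0], "xyz": [0, 0, 0], "grip": 0}

```text
clock: 11.77
tool_pos: [0.4621, 0.2589, 0.3002]
eef_rot: [1.0, 0.011, -0.0, 0.0]
contact_force: [-0.1, 0.3, 0.6]
opening: 1.0
finger_force: 0.0
```

```bash
cat >> h.py <<'E'
def knives(name=None):
    c,im=shot("wrist",name)
    m,cs=blobs(im,(3,80,40),(16,255,255),150,(0,0,560,275))
    out=[]
    for k in cs:
        rc=cv2.minAreaRect(k); b=plane(c,cv2.boxPoints(rc),0.021)
        e=[b[1]-b[0],b[2]-b[1]]; L=[np.linalg.norm(v) for v in e]; v=e[int(L[1]>L[0])]
        a=np.arctan2(v[1],v[0]); a=(a+np.pi/2)%np.pi-np.pi/2
        print("knife px",np.round(rc[0]),"mid",b.mean(0).round(4),"dir %.3f"%a,"size",np.round(sorted(L),4))
    return c,im
E
python3 - <<'E'
from h import *
st(); knives("w5"); print(r.get_state()["q"].round(2))
E
```

```text
t 11.77 pos [0.4621 0.2589 0.3002] x [ 1.     0.021 -0.   ] y [ 0.021 -1.     0.   ] z [-0. -0. -1.] F [-0.1  0.3  0.6] op 1.000 ff 0.0
knife px [ 79. 130.] mid [0.5032 0.4964 0.021 ] dir -0.040 size [0.0302 0.1243]
knife px [556.  67.] mid [ 0.5836 -0.0523  0.021 ] dir -0.018 size [0.0369 0.1334]
knife px [368.  78.] mid [0.5696 0.1595 0.021 ] dir -0.117 size [0.0274 0.0669]
knife px [184. 191.] mid [0.4332 0.3766 0.021 ] dir 0.116 size [0.0317 0.0674]
knife px [277. 185.] mid [0.4431 0.2602 0.021 ] dir -0.063 size [0.028  0.0662]
knife px [352. 189.] mid [0.4409 0.1667 0.021 ] dir -0.501 size [0.0274 0.067 ]
knife px [499.  64.] mid [0.5853 0.0128 0.021 ] dir 0.035 size [0.0085 0.1343]
[-0.83  0.51  0.36  1.79 -0.22  0.89 -1.91]
```

View pics/w5.png

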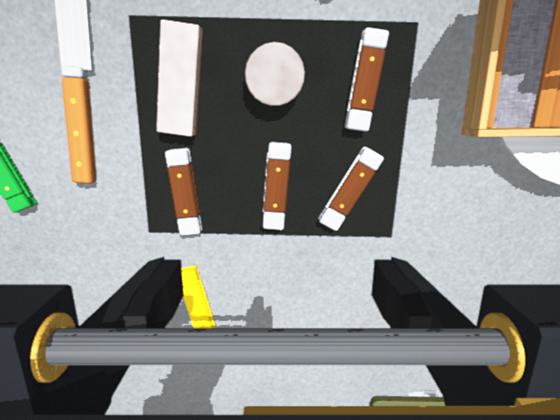

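>>> carry_out:
  plan:
    - {"rot": [0, 0, -0.12], "xyz": [0.015, 0.014, 0.01], "grip": 110}
    - {"rot": [0, 0, -0.24], "xyz": [0.03, 0.028, 0.03], "grip": 110}
    - {"rot": [0, 0, -0.36], "xyz": [0.045, 0.042, 0.05], "grip": 110}
    - {"rot": [0, 0, -0.48], "xyz": [0.06, 0.056, 0.07], "grip": 110}
    - {"rot": [0, 0, -0.6], "xyz": [0.075, 0.07, 0.09], "grip": 110}
    - {"rot": [0, 0, -0.72], "xyz": [0.09, 0.085, 0.11], "grip": 110}
    - {"rot": [0, 0, -0.84], "xyz": [0.105, 0.1, 0.13], "grip": 110}
    - {"rot": [0, 0, -0.96], "xyz": [0.105, 0.1, 0.15], "grip": 110}

```text
clock: 12.48
tool_pos: [0.5732, 0.1566, 0.1495]
eef_rot: [0.882, 0.471, 0.001, 0.002]
contact_force: [-0.1, 0.1, 0.3]
opening: 0.567
finger_force: 0.0
```

>>> carry_out:
  plan:
    - {"rot": [0, 0, -0.12], "xyz": [0, 0, 0], "grip": 110}
    - {"rot": [0, 0, -0.24], "xyz": [0, 0, 0], "grip": 110}
    - {"rot": [0, 0, -0.36], "xyz": [0, 0, 0], "grip": 110}
    - {"rot": [0, 0, -0.48], "xyz": [0, 0, 0], "grip": 110}
    - {"rot": [0, 0, -0.6], "xyz": [0, 0, 0], "grip": 110}
    - {"rot": [0, 0, -0.72], "xyz": [0, 0, 0], "grip": 110}
    - {"rot": [0, 0, -0.84], "xyz": [0, 0, 0], "grip": 110}
    - {"rot": [0, 0, -0.96], "xyz": [0, 0, 0], "grip": 110}

```text
clock: 13.15
tool_pos: [0.5696, 0.1613, 0.1502]
eef_rot: [0.562, 0.827, -0.0, 0.0]
contact_force: [1.1, 0.5, 0.3]
opening: 0.568
finger_force: 0.0
```

>>> carry_out:
  plan:
    - {"rot": [0, 0, -0.12], "xyz": [0, 0, 0], "grip": 110}
    - {"rot": [0, 0, -0.24], "xyz": [0, 0, 0], "grip": 110}
    - {"rot": [0, 0, -0.36], "xyz": [0, 0, 0], "grip": 110}
    - {"rot": [0, 0, -0.48], "xyz": [0, 0, 0], "grip": 110}
    - {"rot": [0, 0, -0.6], "xyz": [0, 0, 0], "grip": 110}
    - {"rot": [0, 0, -0.72], "xyz": [0, 0, 0], "grip": 110}
    - {"rot": [0, 0, -0.84], "xyz": [0, 0, 0], "grip": 110}
    - {"rot": [0, 0, -0.96], "xyz": [0, 0, 0], "grip": 110}

```text
clock: 13.82
tool_pos: [0.5696, 0.1612, 0.1501]
eef_rot: [0.117, 0.993, -0.0, 0.0]
contact_force: [0.3, -1.0, 0.1]
opening: 0.571
finger_force: 0.0
```

Run:
```python
from h import *
st(); print(r.get_state()["q"].round(2)); go((.5696,.1595,.013),np.pi/2-.117)
```

```text
t 13.82 pos [0.5696 0.1612 0.1501] x [-0.973  0.232 -0.   ] y [ 0.232  0.973 -0.001] z [-0.    -0.001 -1.   ] F [ 0.3 -1.   0.1] op 0.571 ff 0.0
[-0.06  0.8  -0.53  1.74  0.56  0.75  0.47]
xyz [-0.0004 -0.0016  0.1371] rot [-8.000e-04  1.000e-04 -1.169e-01]
```

>>> carry_out:
  plan:
    - {"rot": [0, 0, -0.117], "xyz": [0, -0.0016, 0.01], "grip": 110}
    - {"rot": [0, 0, -0.117], "xyz": [0, -0.0016, 0.04], "grip": 110}
    - {"rot": [0, 0, -0.117], "xyz": [0, -0.0016, 0.07], "grip": 110}
    - {"rot": [0, 0, -0.117], "xyz": [0, -0.0016, 0.1], "grip": 110}
    - {"rot": [0, 0, -0.117], "xyz": [0, -0.0016, 0.125], "grip": 110}
    - {"rot": [0, 0, -0.117], "xyz": [0, -0.0016, 0.137], "grip": 110}
    - {"rot": [0, 0, -0.117], "xyz": [0, -0.0016, 0.137], "grip": 110}
    - {"rot": [0, 0, -0.117], "xyz": [0, -0.0016, 0.137], "grip": 110}

```text
clock: 14.48
tool_pos: [0.5691, 0.1603, 0.0135]
eef_rot: [0.061, 0.998, -0.0, -0.0]
contact_force: [0.1, -0.3, 0.0]
opening: 0.565
finger_force: 0.0
```

>>> carry_out:
  plan:
    - {"rot": [0, 0, 0], "xyz": [0, 0, 0], "grip": 255}
    - {"rot": [0, 0, 0], "xyz": [0, 0, 0], "grip": 255}
    - {"rot": [0, 0, 0], "xyz": [0, 0, 0], "grip": 255}
    - {"rot": [0, 0, 0], "xyz": [0, 0, 0], "grip": 255}
    - {"rot": [0, 0, 0], "xyz": [0, 0, 0], "grip": 255}
    - {"rot": [0, 0, 0], "xyz": [0, 0, 0], "grip": 255}
  squeeze: 20

```text
clock: 14.98
tool_pos: [0.5698, 0.1601, 0.0146]
eef_rot: [0.061, 0.998, -0.0, 0.001]
contact_force: [-0.7, -1.3, 5.3]
opening: 0.311
finger_force: 20.0
```

>>> carry_out:
  plan:
    - {"rot": [0, 0, 0], "xyz": [0, 0, -0.02], "grip": 255}
    - {"rot": [0, 0, 0], "xyz": [0, 0, -0.05], "grip": 255}
    - {"rot": [0, 0, 0], "xyz": [0, 0, -0.08], "grip": 255}
    - {"rot": [0, 0, 0], "xyz": [0, 0, -0.11], "grip": 255}
    - {"rot": [0, 0, 0], "xyz": [0, 0, -0.14], "grip": 255}
    - {"rot": [0, 0, 0], "xyz": [0, 0, -0.14], "grip": 255}

```text
clock: 15.48
tool_pos: [0.572, 0.1623, 0.1591]
eef_rot: [0.061, 0.998, 0.002, 0.004]
contact_force: [0.2, 1.5, -0.3]
opening: 0.317
finger_force: 20.0
```

Run:
```python
from h import *
st(); shot("scene","s6"); c,im=shot("top","t6")
cv2.imwrite("pics/t6c.png",cv2.resize(im[140:280,150:390],None,fx=3.2,fy=3.2))
```

```text
t 15.48 pos [0.572  0.1623 0.1591] x [-0.993  0.121 -0.008] y [0.121 0.993 0.005] z [ 0.009  0.004 -1.   ] F [ 0.2  1.5 -0.3] op 0.317 ff 20.0
```

View pics/t6c.png

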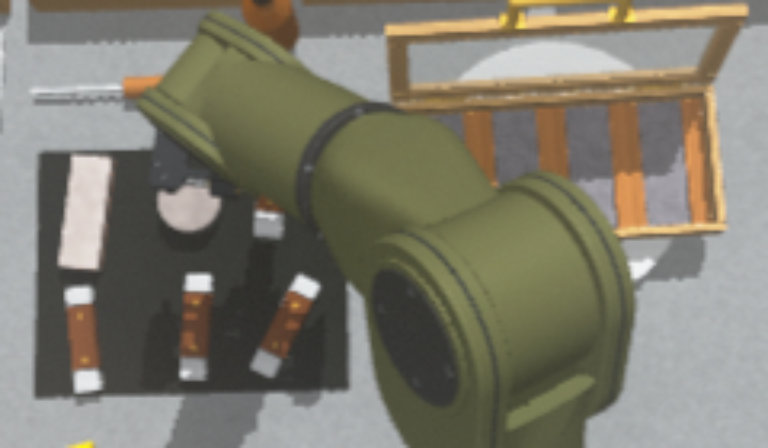

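Run:
```python
from h import *
st(); go((.594-.114*.03,-.118+.114,.15),np.pi/2+.03)
p=r.camera_params("wrist");T=np.eye(4);T[:3,:3]=np.array([[1,.021,0],[.021,-1,0],[0,0,-1]]).T;T[:3,3]=[.4621,.2589,.3002]
T=T@p["hand_eye"];c=(p,T[:3,:3],T[:3,3])
im=cv2.imread("pics/w5.png");crop=im[100:150,430:560]
m,cs=blobs(im,(10,100,90),(28,255,255),200,(440,0,560,150))
k=max(cs,key=cv2.contourArea);ap=cv2.approxPolyDP(k,3,True)[:,0];print(ap.tolist())
print(proj(c,[[.5135,.0457,.066],[.5135,.0457,.03]]))
print(plane(c,ap,.066).round(3).tolist())
```

```text
t 15.58 pos [0.5696 0.1604 0.1545] x [-0.993  0.121 -0.002] y [0.121 0.993 0.001] z [ 0.002  0.001 -1.   ] F [ 0.1 -0.7 -0.9] op 0.309 ff 20.0
xyz [-0.0407 -0.1607  0.0045] rot [ 0.0007  0.0023 -0.1511]
[[481, 0], [462, 133], [559, 135], [479, 135], [480, 129], [559, 128], [559, 0], [553, 13], [532, 126], [492, 127], [512, 0]]
[[477.08958317 135.88660886]
 [460.15580015 133.44393121]]
[[0.641, 0.066, 0.066], [0.516, 0.062, 0.066], [0.516, -0.041, 0.066], [0.514, 0.044, 0.066], [0.521, 0.044, 0.066], [0.523, -0.04, 0.066], [0.642, -0.009, 0.066], [0.631, -0.006, 0.066], [0.525, -0.011, 0.066], [0.523, 0.032, 0.066], [0.641, 0.036, 0.066]]
```

>>> carry_out:
  plan:
    - {"rot": [0, 0, -0.03], "xyz": [-0.007, -0.027, 0.0], "grip": 255}
    - {"rot": [0, 0, -0.06], "xyz": [-0.014, -0.055, 0.0], "grip": 255}
    - {"rot": [0, 0, -0.09], "xyz": [-0.021, -0.082, 0.0], "grip": 255}
    - {"rot": [0, 0, -0.12], "xyz": [-0.028, -0.11, 0.0], "grip": 255}
    - {"rot": [0, 0, -0.151], "xyz": [-0.035, -0.138, 0.0], "grip": 255}
    - {"rot": [0, 0, -0.151], "xyz": [-0.041, -0.161, 0.0045], "grip": 255}
    - {"rot": [0, 0, -0.151], "xyz": [-0.041, -0.161, 0.0045], "grip": 255}
    - {"rot": [0, 0, -0.151], "xyz": [-0.041, -0.161, 0.0045], "grip": 255}

```text
clock: 16.25
tool_pos: [0.589, -0.0067, 0.1468]
eef_rot: [-0.013, 1.0, -0.001, -0.002]
contact_force: [-0.6, 1.0, -1.6]
opening: 0.316
finger_force: 20.0
```

Run:
```python
from h import *
st(); go((.594-.114*.03,-.118+.114,.048),np.pi/2+.03)
```

```text
t 16.25 pos [ 0.589  -0.0067  0.1468] x [-1.    -0.027  0.004] y [-0.027  1.    -0.001] z [-0.004 -0.001 -1.   ] F [-0.6  1.  -1.6] op 0.316 ff 20.0
xyz [-0.002   0.0028  0.0988] rot [-0.001  -0.0039 -0.0034]
```

>>> carry_out:
  plan:
    - {"rot": [0, 0, 0], "xyz": [0, 0.001, 0.03], "grip": 255}
    - {"rot": [0, 0, 0], "xyz": [0, 0.001, 0.06], "grip": 255}
    - {"rot": [0, 0, 0], "xyz": [0, 0.001, 0.08], "grip": 255}
    - {"rot": [0, 0, 0], "xyz": [0, 0.001, 0.09], "grip": 255}
    - {"rot": [0, 0, 0], "xyz": [0, 0.001, 0.097], "grip": 255}
    - {"rot": [0, 0, 0], "xyz": [0, 0.001, 0.097], "grip": 255}
    - {"rot": [0, 0, 0], "xyz": [0, 0.001, 0.097], "grip": 255}

```text
clock: 16.83
tool_pos: [0.5907, -0.0025, 0.0524]
eef_rot: [-0.016, 1.0, 0.0, 0.0]
contact_force: [0.4, -0.3, -0.5]
opening: 0.315
finger_force: 20.0
```

Run:
```python
from h import *
st(); go((.594-.114*.03,-.118+.114,.048),np.pi/2+.03)
```

```text
t 16.83 pos [ 0.5907 -0.0025  0.0524] x [-1.    -0.031 -0.001] y [-0.031  1.     0.001] z [ 0.001  0.001 -1.   ] F [ 0.4 -0.3 -0.5] op 0.315 ff 20.0
xyz [ 0.0002 -0.0015  0.0044] rot [0.0005 0.0008 0.0011]
```

>>> carry_out:
  plan:
    - {"rot": [0, 0, 0], "xyz": [0, -0.0015, 0.005], "grip": 255}
    - {"rot": [0, 0, 0], "xyz": [0, -0.0015, 0.005], "grip": 255}
    - {"rot": [0, 0, 0], "xyz": [0, -0.0015, 0.005], "grip": 255}
    - {"rot": [0, 0, 0], "xyz": [0, -0.0015, 0.005], "grip": 145}
    - {"rot": [0, 0, 0], "xyz": [0, -0.0015, 0.005], "grip": 145}
    - {"rot": [0, 0, 0], "xyz": [0, -0.0015, 0.005], "grip": 145}
    - {"rot": [0, 0, 0], "xyz": [0, -0.0015, 0.005], "grip": 145}
    - {"rot": [0, 0, 0], "xyz": [0, -0.0015, 0.005], "grip": 145}

```text
clock: 17.5
tool_pos: [0.5904, -0.005, 0.047]
eef_rot: [-0.015, 1.0, -0.0, 0.0]
contact_force: [0.2, -0.3, 0.1]
opening: 0.431
finger_force: 0.0
```

>>> carry_out:
  plan:
    - {"rot": [0, 0, 0], "xyz": [0, 0, -0.015], "grip": 145}
    - {"rot": [0, 0, 0], "xyz": [0, 0, -0.04], "grip": 145}
    - {"rot": [0, 0, 0], "xyz": [0, 0, -0.07], "grip": 110}
    - {"rot": [0, 0, 0], "xyz": [0, 0, -0.1], "grip": 110}
    - {"rot": [0, 0, 0], "xyz": [0, 0, -0.13], "grip": 110}
    - {"rot": [0, 0, 0], "xyz": [0, 0, -0.16], "grip": 110}
    - {"rot": [0, 0, 0], "xyz": [0, 0, -0.16], "grip": 110}

```text
clock: 18.08
tool_pos: [0.5936, -0.0037, 0.2127]
eef_rot: [-0.015, 1.0, 0.001, 0.005]
contact_force: [1.2, -0.1, 0.8]
opening: 0.567
finger_force: 0.0
```

Run:
```python
from h import *
st(); go((.4409,.1667,.15),np.pi/2-.501)
c,im=shot("wrist","w6");shot("top","t7")
```

```text
t 18.08 pos [ 0.5936 -0.0037  0.2127] x [-1.   -0.03 -0.01] y [-0.03   1.     0.001] z [ 0.01   0.002 -1.   ] F [ 1.2 -0.1  0.8] op 0.567 ff 0.0
xyz [0.1481 0.1748 0.0614] rot [0.0039 0.0095 0.5309]
```

View pics/w6.png

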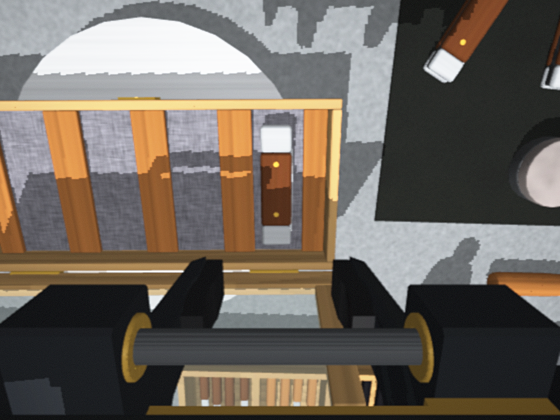

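Run:
```python
from h import *
st()
c,im=shot("wrist")
hs=cv2.cvtColor(im,cv2.COLOR_BGR2HSV)
P=plane(c,[[276,126],[277,243],[276,152],[277,226]],.054).round(4);print(P)
print(proj(c,[[.594-.0034,-.004,.054]]))
w=plane(c,[[276,102],[276,107]],.066);print("front wall top",w.round(4))
go((.4409,.1667,.15),np.pi/2-.501)
```

```text
t 18.18 pos [ 0.5908 -0.005   0.2079] x [-1.    -0.03  -0.002] y [-0.03  1.   -0.  ] z [ 0.002 -0.    -1.   ] F [-0.6 -0.2 -0.5] op 0.572 ff 0.0
[[ 0.5303 -0.0065  0.054 ]
 [ 0.635  -0.0025  0.054 ]
 [ 0.5518 -0.0059  0.054 ]
 [ 0.6184 -0.003   0.054 ]]
[[276.85286182 196.24274758]]
front wall top [[ 0.5114 -0.007   0.066 ]
 [ 0.5151 -0.0069  0.066 ]]
xyz [0.1438 0.1764 0.0565] rot [-8.000e-04 -3.000e-04  5.311e-01]
```

Run:
```python
from h import *
st()
c,im=shot("wrist","w7")
hs=cv2.cvtColor(im,cv2.COLOR_BGR2HSV)
for y in range(96,262,3): print(y,hs[y,277].tolist(),end=" ")
```

```text
t 18.23 pos [ 0.5899 -0.0053  0.2066] x [-1.    -0.03   0.001] y [-0.03   1.    -0.001] z [-0.    -0.001 -1.   ] F [-0.7 -0.1  0. ] op 0.569 ff 0.0
96 [103, 9, 194] 99 [109, 10, 195] 102 [105, 8, 194] 105 [12, 25, 171] 108 [22, 102, 247] 111 [22, 102, 246] 114 [21, 106, 247] 117 [120, 19, 189] 120 [123, 23, 123] 123 [120, 18, 113] 126 [127, 20, 112] 129 [127, 21, 108] 132 [103, 16, 144] 135 [102, 5, 238] 138 [105, 4, 246] 141 [105, 4, 247] 144 [105, 4, 248] 147 [105, 4, 246] 150 [105, 4, 246] 153 [105, 4, 246] 156 [105, 4, 245] 159 [130, 5, 158] 162 [10, 172, 120] 165 [10, 169, 142] 168 [14, 174, 167] 171 [28, 149, 255] 174 [18, 174, 208] 177 [11, 173, 143] 180 [10, 171, 142] 183 [11, 173, 143] 186 [11, 171, 145] 189 [11, 174, 142] 192 [11, 174, 145] 195 [11, 176, 138] 198 [11, 170, 81] 201 [12, 173, 84] 204 [10, 162, 82] 207 [11, 173, 81] 210 [11, 172, 80] 213 [11, 167, 81] 216 [11, 169, 80] 219 [14, 175, 96] 222 [22, 176, 194] 225 [14, 174, 95] 228 [11, 170, 81] 231 [10, 175, 80] 234 [107, 12, 143] 237 [105, 12, 171] 240 [108, 15, 167] 243 [107, 14, 167] 246 [105, 13, 163] 249 [101, 12, 169] 252 [111, 14, 130] 255 [120, 24, 105] 258 [18, 118, 106] 261 [17, 125, 114]
```

>>> carry_out:
  plan:
    - {"rot": [0, 0, 0.08], "xyz": [0.02, 0.025, 0], "grip": 110}
    - {"rot": [0, 0, 0.16], "xyz": [0.04, 0.05, 0], "grip": 110}
    - {"rot": [0, 0, 0.24], "xyz": [0.06, 0.075, 0], "grip": 110}
    - {"rot": [0, 0, 0.32], "xyz": [0.083, 0.1, 0], "grip": 110}
    - {"rot": [0, 0, 0.4], "xyz": [0.106, 0.127, 0], "grip": 110}
    - {"rot": [0, 0, 0.48], "xyz": [0.13, 0.154, 0], "grip": 110}
    - {"rot": [0, 0, 0.531], "xyz": [0.1445, 0.176, 0], "grip": 110}
    - {"rot": [0, 0, 0.531], "xyz": [0.1445, 0.176, 0], "grip": 110}

```text
clock: 18.95
tool_pos: [0.4361, 0.1716, 0.2062]
eef_rot: [0.244, 0.97, 0.0, -0.002]
contact_force: [-0.4, 0.4, -0.2]
opening: 0.572
finger_force: 0.0
```

>>> carry_out:
  plan:
    - {"rot": [0, 0, 0], "xyz": [0, 0, 0], "grip": 110}
    - {"rot": [0, 0, 0], "xyz": [0, 0, 0], "grip": 110}
    - {"rot": [0, 0, 0], "xyz": [0, 0, 0], "grip": 110}
    - {"rot": [0, 0, 0], "xyz": [0, 0, 0], "grip": 110}

```text
clock: 19.28
tool_pos: [0.4412, 0.1652, 0.2064]
eef_rot: [0.249, 0.968, -0.0, -0.0]
contact_force: [0.2, -0.6, 0.4]
opening: 0.573
finger_force: 0.0
```

Run:
```python
from h import *
st(); knives(); go((.4409,.1667,.013),np.pi/2-.501);print(r.get_state()["q"].round(2))
```

```text
t 19.28 pos [0.4412 0.1652 0.2064] x [-0.876  0.482  0.   ] y [ 0.482  0.876 -0.001] z [-0.001 -0.001 -1.   ] F [ 0.2 -0.6  0.4] op 0.573 ff 0.0
knife px [482.  65.] mid [0.4315 0.3774 0.021 ] dir 0.126 size [0.0293 0.0691]
knife px [365. 141.] mid [0.4414 0.2599 0.021 ] dir -0.043 size [0.0299 0.0669]
knife px [277. 186.] mid [0.4397 0.1666 0.021 ] dir -0.492 size [0.0264 0.0664]
knife px [498. 185.] mid [0.5434 0.3532 0.021 ] dir -0.474 size [0.0381 0.1203]
knife px [463.  75.] mid [0.4308 0.3593 0.021 ] dir 0.113 size [0.0035 0.0639]
xyz [0.0009 0.0012 0.1935] rot [-0.0008 -0.0001 -0.0023]
[-0.13  0.58 -0.5   2.04  0.46  0.63  0.12]
```

>>> carry_out:
  plan:
    - {"rot": [0, 0, 0], "xyz": [0.001, 0.001, 0.035], "grip": 110}
    - {"rot": [0, 0, 0], "xyz": [0.001, 0.001, 0.07], "grip": 110}
    - {"rot": [0, 0, 0], "xyz": [0.001, 0.001, 0.105], "grip": 110}
    - {"rot": [0, 0, 0], "xyz": [0.001, 0.001, 0.14], "grip": 110}
    - {"rot": [0, 0, 0], "xyz": [0.001, 0.001, 0.17], "grip": 110}
    - {"rot": [0, 0, 0], "xyz": [0.001, 0.001, 0.186], "grip": 110}
    - {"rot": [0, 0, 0], "xyz": [0.001, 0.001, 0.193], "grip": 110}
    - {"rot": [0, 0, 0], "xyz": [0.001, 0.001, 0.193], "grip": 110}

```text
clock: 20.0
tool_pos: [0.4398, 0.1674, 0.0125]
eef_rot: [0.248, 0.969, -0.001, -0.001]
contact_force: [0.1, 0.7, 0.4]
opening: 0.566
finger_force: 0.0
```

>>> carry_out:
  plan:
    - {"rot": [0, 0, 0], "xyz": [0, 0, 0], "grip": 110}
    - {"rot": [0, 0, 0], "xyz": [0, 0, 0], "grip": 255}
    - {"rot": [0, 0, 0], "xyz": [0, 0, 0], "grip": 255}
    - {"rot": [0, 0, 0], "xyz": [0, 0, 0], "grip": 255}
    - {"rot": [0, 0, 0], "xyz": [0, 0, 0], "grip": 255}
    - {"rot": [0, 0, 0], "xyz": [0, 0, 0], "grip": 255}
    - {"rot": [0, 0, 0], "xyz": [0, 0, 0], "grip": 255}
    - {"rot": [0, 0, 0], "xyz": [0, 0, 0], "grip": 255}

```text
clock: 20.67
tool_pos: [0.4406, 0.1677, 0.0147]
eef_rot: [0.248, 0.969, 0.0, 0.001]
contact_force: [-0.3, -0.8, 6.2]
opening: 0.314
finger_force: 20.0
```

>>> carry_out:
  plan:
    - {"rot": [0, 0, 0], "xyz": [0, 0, -0.02], "grip": 255}
    - {"rot": [0, 0, 0], "xyz": [0, 0, -0.05], "grip": 255}
    - {"rot": [0, 0, 0], "xyz": [0, 0, -0.08], "grip": 255}
    - {"rot": [0, 0, 0], "xyz": [0, 0, -0.11], "grip": 255}
    - {"rot": [0, 0, 0], "xyz": [0, 0, -0.14], "grip": 255}
    - {"rot": [0, 0, 0], "xyz": [0, 0, -0.14], "grip": 255}
    - {"rot": [0, 0, 0], "xyz": [0, 0, -0.14], "grip": 255}

```text
clock: 21.25
tool_pos: [0.4411, 0.1681, 0.1552]
eef_rot: [0.248, 0.969, 0.001, 0.001]
contact_force: [0.2, -0.4, -2.4]
opening: 0.314
finger_force: 20.0
```

Run:
```python
from h import *
st(); go((.594-.038*.03,-.118+.038,.15),np.pi/2+.03)
```

```text
t 21.25 pos [0.4411 0.1681 0.1552] x [-0.877  0.481 -0.002] y [0.481 0.877 0.003] z [ 0.003  0.002 -1.   ] F [ 0.2 -0.4 -2.4] op 0.314 ff 20.0
xyz [-0.2524 -0.1445  0.0053] rot [ 0.0023  0.0028 -0.5318]
```

>>> carry_out:
  plan:
    - {"rot": [0, 0, -0.07], "xyz": [-0.031, -0.018, 0], "grip": 255}
    - {"rot": [0, 0, -0.14], "xyz": [-0.063, -0.036, 0], "grip": 255}
    - {"rot": [0, 0, -0.21], "xyz": [-0.095, -0.054, 0], "grip": 255}
    - {"rot": [0, 0, -0.28], "xyz": [-0.127, -0.073, 0], "grip": 255}
    - {"rot": [0, 0, -0.35], "xyz": [-0.159, -0.091, 0], "grip": 255}
    - {"rot": [0, 0, -0.42], "xyz": [-0.19, -0.109, 0], "grip": 255}
    - {"rot": [0, 0, -0.48], "xyz": [-0.222, -0.127, 0], "grip": 255}
    - {"rot": [0, 0, -0.532], "xyz": [-0.252, -0.1445, 0], "grip": 255}

```text
clock: 21.92
tool_pos: [0.5915, -0.0822, 0.1516]
eef_rot: [-0.017, 1.0, -0.0, -0.002]
contact_force: [0.1, 0.9, -0.3]
opening: 0.313
finger_force: 20.0
```

>>> carry_out:
  plan:
    - {"rot": [0, 0, 0], "xyz": [0, 0, 0], "grip": 255}
    - {"rot": [0, 0, 0], "xyz": [0, 0, 0], "grip": 255}
    - {"rot": [0, 0, 0], "xyz": [0, 0, 0.02], "grip": 255}
    - {"rot": [0, 0, 0], "xyz": [0, 0, 0.04], "grip": 255}
    - {"rot": [0, 0, 0], "xyz": [0, 0, 0.06], "grip": 255}
    - {"rot": [0, 0, 0], "xyz": [0, 0, 0.075], "grip": 255}
    - {"rot": [0, 0, 0], "xyz": [0, 0, 0.075], "grip": 255}
    - {"rot": [0, 0, 0], "xyz": [0, 0, 0.075], "grip": 255}

```text
clock: 22.58
tool_pos: [0.5903, -0.0781, 0.0777]
eef_rot: [-0.017, 1.0, 0.0, -0.002]
contact_force: [1.3, 0.2, -1.1]
opening: 0.315
finger_force: 20.0
```

Run:
```python
from h import *
st(); go((.594-.038*.03,-.118+.038,.047),np.pi/2+.03)
```

```text
t 22.58 pos [ 0.5903 -0.0781  0.0777] x [-0.999 -0.034  0.003] y [-0.034  0.999  0.001] z [-0.003  0.001 -1.   ] F [ 1.3  0.2 -1.1] op 0.315 ff 20.0
xyz [-0.0026 -0.002   0.0307] rot [ 0.0007 -0.0035  0.0037]
```

>>> carry_out:
  plan:
    - {"rot": [0, 0, 0.003], "xyz": [-0.0015, -0.0015, 0.015], "grip": 255}
    - {"rot": [0, 0, 0.003], "xyz": [-0.0015, -0.0015, 0.025], "grip": 255}
    - {"rot": [0, 0, 0.003], "xyz": [-0.0015, -0.0015, 0.0305], "grip": 255}
    - {"rot": [0, 0, 0.003], "xyz": [-0.0015, -0.0015, 0.0305], "grip": 255}
    - {"rot": [0, 0, 0.003], "xyz": [-0.0015, -0.0015, 0.0305], "grip": 255}
    - {"rot": [0, 0, 0.003], "xyz": [-0.0015, -0.0015, 0.0305], "grip": 255}

```text
clock: 23.08
tool_pos: [0.5934, -0.0812, 0.0483]
eef_rot: [-0.014, 1.0, -0.0, 0.0]
contact_force: [-0.3, -0.7, -1.3]
opening: 0.316
finger_force: 20.0
```

>>> carry_out:
  plan:
    - {"rot": [0, 0, 0], "xyz": [0, 0, 0], "grip": 145}
    - {"rot": [0, 0, 0], "xyz": [0, 0, 0], "grip": 145}
    - {"rot": [0, 0, 0], "xyz": [0, 0, 0], "grip": 145}
    - {"rot": [0, 0, 0], "xyz": [0, 0, 0], "grip": 145}
    - {"rot": [0, 0, 0], "xyz": [0, 0, 0], "grip": 145}

```text
clock: 23.5
tool_pos: [0.5936, -0.0813, 0.0486]
eef_rot: [-0.014, 1.0, -0.0, 0.0]
contact_force: [0.2, -1.0, 0.3]
opening: 0.432
finger_force: 0.0
```

>>> carry_out:
  plan:
    - {"rot": [0, 0, 0], "xyz": [0, 0, -0.015], "grip": 145}
    - {"rot": [0, 0, 0], "xyz": [0, 0, -0.04], "grip": 145}
    - {"rot": [0, 0, 0], "xyz": [0, 0, -0.07], "grip": 110}
    - {"rot": [0, 0, 0], "xyz": [0, 0, -0.1], "grip": 110}
    - {"rot": [0, 0, 0], "xyz": [0, 0, -0.13], "grip": 110}
    - {"rot": [0, 0, 0], "xyz": [0, 0, -0.15], "grip": 110}
    - {"rot": [0, 0, 0], "xyz": [0, 0, -0.15], "grip": 110}
    - {"rot": [0, 0, 0], "xyz": [0, 0, -0.15], "grip": 110}

```text
clock: 24.17
tool_pos: [0.594, -0.0813, 0.1994]
eef_rot: [-0.014, 1.0, -0.0, 0.001]
contact_force: [0.5, -1.4, -0.5]
opening: 0.566
finger_force: 0.0
```

```bash
cat >> h.py <<'E'
def troughs(name=None):
    """brown knife scales in the case, at z=.054, in case coordinates"""
    c,im=shot("wrist",name); st()
    m,cs=blobs(im,(5,135,50),(13,255,175),150,(0,60,560,262))
    for k in cs:
        P=plane(c,k[:,0,:],.054)-[.594,-.118,0]
        L=np.c_[P[:,0]+.03*P[:,1],P[:,1]-.03*P[:,0]]*1000
        print("x %.0f..%.0f mid %.1f  y %.0f..%.0f mid %.1f"%(L[:,0].min(),L[:,0].max(),(L[:,0].min()+L[:,0].max())/2,L[:,1].min(),L[:,1].max(),(L[:,1].min()+L[:,1].max())/2))
E
python3 - <<'E'
from h import *
troughs("w8"); go((.4414,.2599,.15),np.pi/2-.05)
E
```

```text
t 24.22 pos [ 0.593  -0.0815  0.1981] x [-1.    -0.028  0.   ] y [-0.028  1.    -0.001] z [-0.    -0.001 -1.   ] F [ 0.8 -0.2 -0.2] op 0.571 ff 0.0
x -33..32 mid -0.8  y 98..127 mid 112.6
x -32..33 mid 0.8  y 25..51 mid 38.3
x -18..29 mid 5.6  y -72..-54 mid -63.0
x 9..47 mid 27.9  y -10..4 mid -2.9
x -13..31 mid 8.8  y 64..90 mid 77.2
xyz [0.142  0.3456 0.048 ] rot [-0.0006 -0.0004  0.078 ]
```

>>> carry_out:
  plan:
    - {"rot": [0, 0, 0.01], "xyz": [0.014, 0.035, 0], "grip": 110}
    - {"rot": [0, 0, 0.02], "xyz": [0.028, 0.069, 0], "grip": 110}
    - {"rot": [0, 0, 0.03], "xyz": [0.042, 0.104, 0], "grip": 110}
    - {"rot": [0, 0, 0.04], "xyz": [0.057, 0.138, 0], "grip": 110}
    - {"rot": [0, 0, 0.05], "xyz": [0.071, 0.173, 0], "grip": 110}
    - {"rot": [0, 0, 0.06], "xyz": [0.085, 0.207, 0], "grip": 110}
    - {"rot": [0, 0, 0.07], "xyz": [0.1, 0.242, 0], "grip": 110}
    - {"rot": [0, 0, 0.078], "xyz": [0.114, 0.277, 0], "grip": 110}

```text
clock: 24.88
tool_pos: [0.4697, 0.193, 0.1969]
eef_rot: [0.025, 1.0, -0.001, -0.001]
contact_force: [0.8, 0.5, -0.8]
opening: 0.565
finger_force: 0.0
```

>>> carry_out:
  plan:
    - {"rot": [0, 0, 0], "xyz": [0.016, 0.034, 0], "grip": 110}
    - {"rot": [0, 0, 0], "xyz": [0.033, 0.067, 0], "grip": 110}
    - {"rot": [0, 0, 0], "xyz": [0.033, 0.067, 0], "grip": 110}
    - {"rot": [0, 0, 0], "xyz": [0.033, 0.067, 0], "grip": 110}
    - {"rot": [0, 0, 0], "xyz": [0.033, 0.067, 0], "grip": 110}
    - {"rot": [0, 0, 0], "xyz": [0.033, 0.067, 0], "grip": 110}

```text
clock: 25.38
tool_pos: [0.4425, 0.2588, 0.1974]
eef_rot: [0.026, 1.0, -0.001, -0.001]
contact_force: [0.0, -1.0, -0.2]
opening: 0.567
finger_force: 0.0
```

Run:
```python
from h import *
st(); knives(); go((.4420,.2600,.013),np.pi/2-.053);print(r.get_state()["q"].round(2))
```

```text
t 25.38 pos [0.4425 0.2588 0.1974] x [-0.999  0.052  0.001] y [ 0.052  0.999 -0.003] z [-0.001 -0.003 -1.   ] F [ 0.  -1.  -0.2] op 0.567 ff 0.0
knife px [402. 173.] mid [0.4316 0.3766 0.021 ] dir 0.139 size [0.0318 0.0681]
knife px [279. 189.] mid [0.4413 0.2614 0.021 ] dir -0.038 size [0.0275 0.0658]
knife px [511. 221.] mid [0.4854 0.4841 0.021 ] dir -0.301 size [0.0314 0.105 ]
xyz [0.0005 0.0016 0.1846] rot [-0.0022 -0.0008  0.0002]
[-0.21  0.67 -0.67  1.93  0.6   0.75  0.28]
```

>>> carry_out:
  plan:
    - {"rot": [0, 0, 0], "xyz": [0.001, 0.001, 0.035], "grip": 110}
    - {"rot": [0, 0, 0], "xyz": [0.001, 0.001, 0.07], "grip": 110}
    - {"rot": [0, 0, 0], "xyz": [0.001, 0.001, 0.105], "grip": 110}
    - {"rot": [0, 0, 0], "xyz": [0.001, 0.001, 0.14], "grip": 110}
    - {"rot": [0, 0, 0], "xyz": [0.001, 0.001, 0.165], "grip": 110}
    - {"rot": [0, 0, 0], "xyz": [0.001, 0.001, 0.179], "grip": 110}
    - {"rot": [0, 0, 0], "xyz": [0.001, 0.001, 0.1845], "grip": 110}
    - {"rot": [0, 0, 0], "xyz": [0.001, 0.001, 0.1845], "grip": 110}

```text
clock: 26.1
tool_pos: [0.4411, 0.2606, 0.0127]
eef_rot: [0.026, 1.0, -0.001, -0.001]
contact_force: [0.5, -0.0, 0.3]
opening: 0.571
finger_force: 0.0
```

>>> carry_out:
  plan:
    - {"rot": [0, 0, 0], "xyz": [0, 0, 0], "grip": 110}
    - {"rot": [0, 0, 0], "xyz": [0, 0, 0], "grip": 255}
    - {"rot": [0, 0, 0], "xyz": [0, 0, 0], "grip": 255}
    - {"rot": [0, 0, 0], "xyz": [0, 0, 0], "grip": 255}
    - {"rot": [0, 0, 0], "xyz": [0, 0, 0], "grip": 255}
    - {"rot": [0, 0, 0], "xyz": [0, 0, 0], "grip": 255}
    - {"rot": [0, 0, 0], "xyz": [0, 0, 0], "grip": 255}
    - {"rot": [0, 0, 0], "xyz": [0, 0, 0], "grip": 255}

```text
clock: 26.77
tool_pos: [0.4416, 0.2618, 0.0146]
eef_rot: [0.025, 1.0, -0.0, 0.001]
contact_force: [-0.3, -1.3, 6.3]
opening: 0.312
finger_force: 20.0
```

>>> carry_out:
  plan:
    - {"rot": [0, 0, 0], "xyz": [0, 0, -0.02], "grip": 255}
    - {"rot": [0, 0, 0], "xyz": [0, 0, -0.05], "grip": 255}
    - {"rot": [0, 0, 0], "xyz": [0, 0, -0.08], "grip": 255}
    - {"rot": [0, 0, 0], "xyz": [0, 0, -0.11], "grip": 255}
    - {"rot": [0, 0, 0], "xyz": [0, 0, -0.14], "grip": 255}
    - {"rot": [0, 0, 0], "xyz": [0, 0, -0.14], "grip": 255}
    - {"rot": [0, 0, 0], "xyz": [0, 0, -0.14], "grip": 255}

```text
clock: 27.35
tool_pos: [0.4419, 0.2625, 0.1551]
eef_rot: [0.025, 1.0, 0.001, 0.001]
contact_force: [-0.3, -0.2, -1.5]
opening: 0.315
finger_force: 20.0
```

Run:
```python
from h import *
st(); go((.594+.038*.03,-.118-.038,.15),np.pi/2+.03)
```

```text
t 27.35 pos [0.4419 0.2625 0.1551] x [-0.999  0.05  -0.003] y [0.05  0.999 0.002] z [ 0.003  0.002 -1.   ] F [-0.3 -0.2 -1.5] op 0.315 ff 20.0
xyz [-0.1741 -0.4102  0.0048] rot [ 0.0019  0.0027 -0.0803]
```

>>> carry_out:
  plan:
    - {"rot": [0, 0, -0.01], "xyz": [-0.0145, -0.034, 0], "grip": 255}
    - {"rot": [0, 0, -0.02], "xyz": [-0.029, -0.068, 0], "grip": 255}
    - {"rot": [0, 0, -0.03], "xyz": [-0.0435, -0.102, 0], "grip": 255}
    - {"rot": [0, 0, -0.04], "xyz": [-0.058, -0.137, 0], "grip": 255}
    - {"rot": [0, 0, -0.05], "xyz": [-0.0725, -0.171, 0], "grip": 255}
    - {"rot": [0, 0, -0.06], "xyz": [-0.087, -0.205, 0], "grip": 255}
    - {"rot": [0, 0, -0.07], "xyz": [-0.1015, -0.239, 0], "grip": 255}
    - {"rot": [0, 0, -0.08], "xyz": [-0.116, -0.273, 0], "grip": 255}

```text
clock: 28.02
tool_pos: [0.5425, -0.0185, 0.152]
eef_rot: [-0.016, 1.0, -0.0, -0.002]
contact_force: [0.6, 0.8, -1.1]
opening: 0.311
finger_force: 20.0
```

>>> carry_out:
  plan:
    - {"rot": [0, 0, 0], "xyz": [-0.0117, -0.035, 0], "grip": 255}
    - {"rot": [0, 0, 0], "xyz": [-0.0234, -0.07, 0], "grip": 255}
    - {"rot": [0, 0, 0], "xyz": [-0.0351, -0.106, 0], "grip": 255}
    - {"rot": [0, 0, 0], "xyz": [-0.047, -0.141, 0], "grip": 255}
    - {"rot": [0, 0, 0], "xyz": [-0.047, -0.141, 0], "grip": 255}
    - {"rot": [0, 0, 0], "xyz": [-0.047, -0.141, 0], "grip": 255}
    - {"rot": [0, 0, 0], "xyz": [-0.047, -0.141, 0.03], "grip": 255}
    - {"rot": [0, 0, 0], "xyz": [-0.047, -0.141, 0.06], "grip": 255}

```text
clock: 28.68
tool_pos: [0.5952, -0.1538, 0.0936]
eef_rot: [-0.016, 1.0, 0.001, 0.001]
contact_force: [-0.4, 0.3, -1.7]
opening: 0.315
finger_force: 20.0
```

>>> carry_out:
  plan:
    - {"rot": [0, 0, 0], "xyz": [0, 0, 0.015], "grip": 255}
    - {"rot": [0, 0, 0], "xyz": [0, 0, 0.015], "grip": 255}
    - {"rot": [0, 0, 0], "xyz": [0, 0, 0.015], "grip": 255}
    - {"rot": [0, 0, 0], "xyz": [0, 0, 0.015], "grip": 255}

```text
clock: 29.02
tool_pos: [0.5954, -0.1549, 0.08]
eef_rot: [-0.016, 1.0, 0.0, 0.001]
contact_force: [0.2, 0.1, -1.0]
opening: 0.312
finger_force: 20.0
```

Run:
```python
from h import *
st(); go((.594+.038*.03,-.118-.038,.0475),np.pi/2+.03)
```

```text
t 29.02 pos [ 0.5954 -0.1549  0.08  ] x [-1.    -0.031 -0.002] y [-0.031  1.     0.   ] z [ 0.002  0.    -1.   ] F [ 0.2  0.1 -1. ] op 0.312 ff 20.0
xyz [ 0.0004 -0.0012  0.0325] rot [0.0004 0.0017 0.0013]
```

>>> carry_out:
  plan:
    - {"rot": [0, 0, 0], "xyz": [0, -0.001, 0.015], "grip": 255}
    - {"rot": [0, 0, 0], "xyz": [0, -0.001, 0.025], "grip": 255}
    - {"rot": [0, 0, 0], "xyz": [0, -0.001, 0.0325], "grip": 255}
    - {"rot": [0, 0, 0], "xyz": [0, -0.001, 0.0325], "grip": 255}
    - {"rot": [0, 0, 0], "xyz": [0, -0.001, 0.0325], "grip": 255}
    - {"rot": [0, 0, 0], "xyz": [0, -0.001, 0.0325], "grip": 255}

```text
clock: 29.52
tool_pos: [0.5944, -0.1569, 0.046]
eef_rot: [-0.015, 1.0, 0.0, -0.0]
contact_force: [0.1, -0.2, -1.1]
opening: 0.317
finger_force: 20.0
```

>>> carry_out:
  plan:
    - {"rot": [0, 0, 0], "xyz": [0, 0, 0], "grip": 145}
    - {"rot": [0, 0, 0], "xyz": [0, 0, 0], "grip": 145}
    - {"rot": [0, 0, 0], "xyz": [0, 0, 0], "grip": 145}
    - {"rot": [0, 0, 0], "xyz": [0, 0, 0], "grip": 145}
    - {"rot": [0, 0, 0], "xyz": [0, 0, 0], "grip": 145}

```text
clock: 29.93
tool_pos: [0.5947, -0.1569, 0.0465]
eef_rot: [-0.015, 1.0, -0.0, 0.0]
contact_force: [0.5, -0.1, 0.4]
opening: 0.428
finger_force: 0.0
```

>>> carry_out:
  plan:
    - {"rot": [0, 0, 0], "xyz": [0, 0, -0.015], "grip": 145}
    - {"rot": [0, 0, 0], "xyz": [0, 0, -0.04], "grip": 145}
    - {"rot": [0, 0, 0], "xyz": [0, 0, -0.07], "grip": 110}
    - {"rot": [0, 0, 0], "xyz": [0, 0, -0.1], "grip": 110}
    - {"rot": [0, 0, 0], "xyz": [0, 0, -0.13], "grip": 110}
    - {"rot": [0, 0, 0], "xyz": [0, 0, -0.15], "grip": 110}
    - {"rot": [0, 0, 0], "xyz": [0, 0, -0.15], "grip": 110}
    - {"rot": [0, 0, 0], "xyz": [0, 0, -0.15], "grip": 110}

```text
clock: 30.6
tool_pos: [0.5953, -0.1568, 0.1984]
eef_rot: [-0.015, 1.0, -0.0, 0.002]
contact_force: [0.1, -0.0, -0.2]
opening: 0.568
finger_force: 0.0
```

Run:
```python
from h import *
troughs("w9"); go((.432,.377,.2),np.pi/2+.126)
```

```text
t 30.65 pos [ 0.5943 -0.157   0.1969] x [-1.   -0.03 -0.  ] y [-0.03   1.    -0.001] z [ 0.    -0.001 -1.   ] F [ 0.1  0.3 -0.1] op 0.566 ff 0.0
x -33..33 mid 0.2  y 22..51 mid 36.3
x -34..31 mid -1.3  y 99..126 mid 112.5
x -34..31 mid -1.6  y -51..-24 mid -37.5
x -14..35 mid 10.3  y 130..147 mid 138.6
xyz [ 0.1461  0.5387 -0.0034] rot [-0.0006  0.0002 -0.0958]
```

>>> carry_out:
  plan:
    - {"rot": [0, 0, 0], "xyz": [0.0091, 0.0337, 0], "grip": 110}
    - {"rot": [0, 0, 0], "xyz": [0.0182, 0.0674, 0], "grip": 110}
    - {"rot": [0, 0, 0], "xyz": [0.0273, 0.1011, 0], "grip": 110}
    - {"rot": [0, 0, 0], "xyz": [0.0365, 0.1348, 0], "grip": 110}
    - {"rot": [0, 0, 0], "xyz": [0.0456, 0.1685, 0], "grip": 110}
    - {"rot": [0, 0, 0], "xyz": [0.0548, 0.202, 0], "grip": 110}
    - {"rot": [0, 0, 0], "xyz": [0.0639, 0.236, 0], "grip": 110}
    - {"rot": [0, 0, 0], "xyz": [0.073, 0.27, 0], "grip": 110}

```text
clock: 31.32
tool_pos: [0.5118, 0.1116, 0.1952]
eef_rot: [-0.015, 1.0, -0.001, -0.001]
contact_force: [0.4, 0.1, -0.5]
opening: 0.566
finger_force: 0.0
```

>>> carry_out:
  plan:
    - {"rot": [0, 0, -0.012], "xyz": [0.0091, 0.0337, 0], "grip": 110}
    - {"rot": [0, 0, -0.024], "xyz": [0.0182, 0.0674, 0], "grip": 110}
    - {"rot": [0, 0, -0.036], "xyz": [0.0273, 0.1011, 0], "grip": 110}
    - {"rot": [0, 0, -0.048], "xyz": [0.0365, 0.1348, 0], "grip": 110}
    - {"rot": [0, 0, -0.06], "xyz": [0.0456, 0.1685, 0], "grip": 110}
    - {"rot": [0, 0, -0.072], "xyz": [0.0548, 0.202, 0], "grip": 110}
    - {"rot": [0, 0, -0.084], "xyz": [0.0639, 0.236, 0], "grip": 110}
    - {"rot": [0, 0, -0.096], "xyz": [0.073, 0.269, 0], "grip": 110}

```text
clock: 31.98
tool_pos: [0.431, 0.3782, 0.195]
eef_rot: [-0.064, 0.998, -0.001, -0.001]
contact_force: [0.3, 0.1, 0.1]
opening: 0.569
finger_force: 0.0
```

>>> carry_out:
  plan:
    - {"rot": [0, 0, 0], "xyz": [0, 0, 0], "grip": 110}
    - {"rot": [0, 0, 0], "xyz": [0, 0, 0], "grip": 110}
    - {"rot": [0, 0, 0], "xyz": [0, 0, 0], "grip": 110}
    - {"rot": [0, 0, 0], "xyz": [0, 0, 0], "grip": 110}

```text
clock: 32.32
tool_pos: [0.433, 0.3752, 0.1954]
eef_rot: [-0.062, 0.998, -0.001, -0.0]
contact_force: [-0.1, 0.4, -0.1]
opening: 0.567
finger_force: 0.0
```

Run:
```python
from h import *
st(); knives("w10"); go((.432,.377,.013),np.pi/2+.126);print(r.get_state()["q"].round(2))
```

```text
t 32.32 pos [0.433  0.3752 0.1954] x [-0.992 -0.124  0.001] y [-0.124  0.992 -0.003] z [-0.001 -0.003 -1.   ] F [-0.1  0.4 -0.1] op 0.567 ff 0.0
knife px [280. 189.] mid [0.4316 0.3783 0.021 ] dir 0.085 size [0.0281 0.0663]
knife px [388. 239.] mid [0.4676 0.4891 0.021 ] dir -0.404 size [0.0257 0.0713]
xyz [0.0008 0.0023 0.1827] rot [-0.0024 -0.0007 -0.0022]
[-0.39  0.76 -0.71  1.75  0.63  0.88  0.3 ]
```

>>> carry_out:
  plan:
    - {"rot": [0, 0, 0.03], "xyz": [0.001, 0.0025, 0.035], "grip": 110}
    - {"rot": [0, 0, 0.03], "xyz": [0.001, 0.0025, 0.07], "grip": 110}
    - {"rot": [0, 0, 0.03], "xyz": [0.001, 0.0025, 0.105], "grip": 110}
    - {"rot": [0, 0, 0.03], "xyz": [0.001, 0.0025, 0.14], "grip": 110}
    - {"rot": [0, 0, 0.03], "xyz": [0.001, 0.0025, 0.165], "grip": 110}
    - {"rot": [0, 0, 0.03], "xyz": [0.001, 0.0025, 0.177], "grip": 110}
    - {"rot": [0, 0, 0.03], "xyz": [0.001, 0.0025, 0.1825], "grip": 110}
    - {"rot": [0, 0, 0.03], "xyz": [0.001, 0.0025, 0.1825], "grip": 110}

```text
clock: 33.03
tool_pos: [0.4313, 0.3791, 0.0135]
eef_rot: [-0.048, 0.999, -0.0, -0.0]
contact_force: [-0.0, 0.3, 0.4]
opening: 0.571
finger_force: 0.0
```

>>> carry_out:
  plan:
    - {"rot": [0, 0, 0], "xyz": [0, 0, 0], "grip": 110}
    - {"rot": [0, 0, 0], "xyz": [0, 0, 0], "grip": 255}
    - {"rot": [0, 0, 0], "xyz": [0, 0, 0], "grip": 255}
    - {"rot": [0, 0, 0], "xyz": [0, 0, 0], "grip": 255}
    - {"rot": [0, 0, 0], "xyz": [0, 0, 0], "grip": 255}
    - {"rot": [0, 0, 0], "xyz": [0, 0, 0], "grip": 255}
    - {"rot": [0, 0, 0], "xyz": [0, 0, 0], "grip": 255}
    - {"rot": [0, 0, 0], "xyz": [0, 0, 0], "grip": 255}

```text
clock: 33.7
tool_pos: [0.4316, 0.3798, 0.0147]
eef_rot: [-0.048, 0.999, -0.0, 0.001]
contact_force: [0.5, -0.9, 6.8]
opening: 0.312
finger_force: 20.0
```

>>> carry_out:
  plan:
    - {"rot": [0, 0, 0], "xyz": [0, 0, -0.02], "grip": 255}
    - {"rot": [0, 0, 0], "xyz": [0, 0, -0.05], "grip": 255}
    - {"rot": [0, 0, 0], "xyz": [0, 0, -0.08], "grip": 255}
    - {"rot": [0, 0, 0], "xyz": [0, 0, -0.11], "grip": 255}
    - {"rot": [0, 0, 0], "xyz": [0, 0, -0.14], "grip": 255}
    - {"rot": [0, 0, 0], "xyz": [0, 0, -0.14], "grip": 255}
    - {"rot": [0, 0, 0], "xyz": [0, 0, -0.14], "grip": 255}

```text
clock: 34.28
tool_pos: [0.4317, 0.3806, 0.1554]
eef_rot: [-0.048, 0.999, 0.001, 0.001]
contact_force: [-0.9, -0.2, -1.6]
opening: 0.315
finger_force: 20.0
```

Run:
```python
from h import *
st(); go((.594+.114*.03,-.118-.114,.15),np.pi/2+.03)
```

```text
t 34.28 pos [0.4317 0.3806 0.1554] x [-0.995 -0.096 -0.003] y [-0.096  0.995  0.002] z [ 0.002  0.002 -1.   ] F [-0.9 -0.2 -1.6] op 0.315 ff 20.0
xyz [-0.1063 -0.6256  0.0043] rot [0.0023 0.0025 0.0659]
```

>>> carry_out:
  plan:
    - {"rot": [0, 0, 0], "xyz": [-0.0059, -0.0348, 0], "grip": 255}
    - {"rot": [0, 0, 0], "xyz": [-0.0118, -0.0695, 0], "grip": 255}
    - {"rot": [0, 0, 0], "xyz": [-0.0177, -0.1043, 0], "grip": 255}
    - {"rot": [0, 0, 0], "xyz": [-0.0236, -0.139, 0], "grip": 255}
    - {"rot": [0, 0, 0], "xyz": [-0.0295, -0.1738, 0], "grip": 255}
    - {"rot": [0, 0, 0], "xyz": [-0.0354, -0.2085, 0], "grip": 255}
    - {"rot": [0, 0, 0], "xyz": [-0.0413, -0.2433, 0], "grip": 255}
    - {"rot": [0, 0, 0], "xyz": [-0.0472, -0.278, 0], "grip": 255}

```text
clock: 34.95
tool_pos: [0.504, 0.1054, 0.1524]
eef_rot: [-0.048, 0.999, -0.0, -0.001]
contact_force: [0.6, 0.3, -1.5]
opening: 0.314
finger_force: 20.0
```

>>> carry_out:
  plan:
    - {"rot": [0, 0, 0], "xyz": [-0.0059, -0.0348, 0], "grip": 255}
    - {"rot": [0, 0, 0], "xyz": [-0.0118, -0.0695, 0], "grip": 255}
    - {"rot": [0, 0, 0], "xyz": [-0.0177, -0.1043, 0], "grip": 255}
    - {"rot": [0, 0, 0], "xyz": [-0.0236, -0.139, 0], "grip": 255}
    - {"rot": [0, 0, 0], "xyz": [-0.0295, -0.1738, 0], "grip": 255}
    - {"rot": [0, 0, 0], "xyz": [-0.0354, -0.2085, 0], "grip": 255}
    - {"rot": [0, 0, 0], "xyz": [-0.0413, -0.2433, 0], "grip": 255}
    - {"rot": [0, 0, 0], "xyz": [-0.0472, -0.278, 0], "grip": 255}

```text
clock: 35.62
tool_pos: [0.5774, -0.1665, 0.152]
eef_rot: [-0.048, 0.999, 0.0, -0.002]
contact_force: [0.8, 0.1, -0.7]
opening: 0.313
finger_force: 20.0
```

>>> carry_out:
  plan:
    - {"rot": [0, 0, 0.033], "xyz": [-0.0059, -0.0348, 0], "grip": 255}
    - {"rot": [0, 0, 0.066], "xyz": [-0.0118, -0.0696, 0], "grip": 255}
    - {"rot": [0, 0, 0.066], "xyz": [-0.0118, -0.0696, 0], "grip": 255}
    - {"rot": [0, 0, 0.066], "xyz": [-0.0118, -0.0696, 0], "grip": 255}
    - {"rot": [0, 0, 0.066], "xyz": [-0.0118, -0.0696, 0.03], "grip": 255}
    - {"rot": [0, 0, 0.066], "xyz": [-0.0118, -0.0696, 0.06], "grip": 255}
    - {"rot": [0, 0, 0.066], "xyz": [-0.0118, -0.0696, 0.075], "grip": 255}
    - {"rot": [0, 0, 0.066], "xyz": [-0.0118, -0.0696, 0.075], "grip": 255}

```text
clock: 36.28
tool_pos: [0.5935, -0.2308, 0.0745]
eef_rot: [-0.017, 1.0, 0.001, -0.004]
contact_force: [-0.1, 0.0, -1.4]
opening: 0.311
finger_force: 20.0
```

>>> carry_out:
  plan:
    - {"rot": [0, 0, 0], "xyz": [0, 0, 0], "grip": 255}
    - {"rot": [0, 0, 0], "xyz": [0, 0, 0], "grip": 255}
    - {"rot": [0, 0, 0], "xyz": [0, 0, 0], "grip": 255}

```text
clock: 36.53
tool_pos: [0.5982, -0.2323, 0.0806]
eef_rot: [-0.015, 1.0, -0.0, 0.001]
contact_force: [0.9, -0.2, -1.8]
opening: 0.315
finger_force: 20.0
```

Run:
```python
from h import *
st(); go((.594+.114*.03,-.118-.114,.0475),np.pi/2+.03)
```

```text
t 36.53 pos [ 0.5982 -0.2323  0.0806] x [-1.    -0.031 -0.003] y [-0.031  1.    -0.   ] z [ 0.003 -0.    -1.   ] F [ 0.9 -0.2 -1.8] op 0.315 ff 20.0
xyz [0.0009 0.0003 0.0331] rot [-0.0004  0.0029  0.0006]
```

>>> carry_out:
  plan:
    - {"rot": [0, 0, 0], "xyz": [0.0005, 0, 0.015], "grip": 255}
    - {"rot": [0, 0, 0], "xyz": [0.0005, 0, 0.025], "grip": 255}
    - {"rot": [0, 0, 0], "xyz": [0.0005, 0, 0.0325], "grip": 255}
    - {"rot": [0, 0, 0], "xyz": [0.0005, 0, 0.0325], "grip": 255}
    - {"rot": [0, 0, 0], "xyz": [0.0005, 0, 0.0325], "grip": 255}
    - {"rot": [0, 0, 0], "xyz": [0.0005, 0, 0.0325], "grip": 255}

```text
clock: 37.03
tool_pos: [0.596, -0.2327, 0.0458]
eef_rot: [-0.015, 1.0, 0.0, -0.0]
contact_force: [-0.8, -0.4, -0.8]
opening: 0.314
finger_force: 20.0
```

>>> carry_out:
  plan:
    - {"rot": [0, 0, 0], "xyz": [0, 0, 0], "grip": 145}
    - {"rot": [0, 0, 0], "xyz": [0, 0, 0], "grip": 145}
    - {"rot": [0, 0, 0], "xyz": [0, 0, 0], "grip": 145}
    - {"rot": [0, 0, 0], "xyz": [0, 0, 0], "grip": 145}
    - {"rot": [0, 0, 0], "xyz": [0, 0, 0], "grip": 145}

```text
clock: 37.45
tool_pos: [0.5965, -0.2327, 0.0465]
eef_rot: [-0.015, 1.0, -0.0, 0.0]
contact_force: [0.2, 0.1, -0.2]
opening: 0.433
finger_force: 0.0
```

>>> carry_out:
  plan:
    - {"rot": [0, 0, 0], "xyz": [0, 0, -0.015], "grip": 145}
    - {"rot": [0, 0, 0], "xyz": [0, 0, -0.04], "grip": 145}
    - {"rot": [0, 0, 0], "xyz": [0, 0, -0.07], "grip": 110}
    - {"rot": [0, 0, 0], "xyz": [0, 0, -0.1], "grip": 110}
    - {"rot": [0, 0, 0], "xyz": [0, 0, -0.13], "grip": 110}
    - {"rot": [0, 0, 0], "xyz": [0, 0, -0.15], "grip": 110}
    - {"rot": [0, 0, 0], "xyz": [0, 0, -0.15], "grip": 110}
    - {"rot": [0, 0, 0], "xyz": [0, 0, -0.15], "grip": 110}

```text
clock: 38.12
tool_pos: [0.5971, -0.2327, 0.1985]
eef_rot: [-0.015, 1.0, -0.001, 0.002]
contact_force: [-0.3, -0.9, -0.3]
opening: 0.569
finger_force: 0.0
```

Run:
```python
from h import *
troughs("w11");print(r.get_state()["q"].round(2))
```

```text
t 38.17 pos [ 0.5961 -0.2328  0.1969] x [-1.   -0.03 -0.  ] y [-0.03   1.    -0.001] z [ 0.    -0.001 -1.   ] F [-0.1 -0.6 -0.6] op 0.569 ff 0.0
x -24..54 mid 14.9  y -44..0 mid -21.9
x -34..38 mid 2.0  y 97..137 mid 116.9
x -32..32 mid 0.1  y 22..50 mid 36.2
x -35..30 mid -2.5  y -126..-100 mid -113.3
x -15..58 mid 21.5  y 54..78 mid 66.2
[ 0.69  0.85 -0.77  1.54  0.66  1.02  1.34]
```

View pics/w11.png

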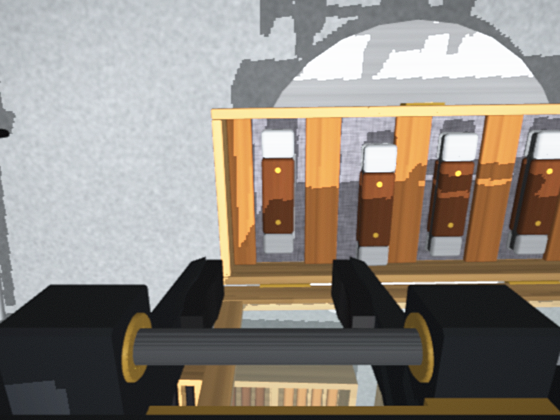

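Run:
```python
from h import *
c,im=shot("wrist","w12");st()
hs=cv2.cvtColor(im,cv2.COLOR_BGR2HSV)
# white/steel front bolster of the knife in trough 3
m=((hs[:,:,1]<12)&(hs[:,:,2]>225)).astype(np.uint8)*255
k=np.zeros_like(m);k[130:260,345:398]=1
cs,_=cv2.findContours(m*k,cv2.RETR_EXTERNAL,cv2.CHAIN_APPROX_NONE)
b=max(cs,key=cv2.contourArea);rc=cv2.minAreaRect(b);print("bolster",rc)
# brown: dark, saturated; slats differ by V
for y in (200,215,230): print(y,[tuple(int(v) for v in hs[y,x]) for x in range(352,404,3)])
for x in (374,380): 
    bw=[y for y in range(140,262) if hs[y,x,1]>130 and hs[y,x,2]<215]; print(x,bw[0],bw[-1])
```

```text
t 38.22 pos [ 0.5956 -0.2328  0.1959] x [-1.    -0.03   0.002] y [-0.03  1.   -0.  ] z [-0.002 -0.    -1.   ] F [-0.2  0.2 -1. ] op 0.572 ff 0.0
bolster ((380.5, 161.0), (24.0, 31.0), 90.0)
200 [(123, 19, 119), (115, 22, 125), (0, 36, 79), (11, 148, 55), (11, 166, 126), (11, 169, 145), (11, 171, 145), (11, 169, 134), (11, 174, 104), (10, 167, 104), (11, 168, 103), (11, 170, 93), (11, 173, 150), (11, 168, 138), (13, 169, 134), (14, 164, 157), (14, 167, 154), (13, 167, 150)]
215 [(120, 17, 120), (123, 19, 123), (9, 113, 61), (11, 152, 57), (11, 166, 80), (11, 168, 88), (10, 164, 87), (10, 163, 91), (12, 170, 90), (11, 165, 94), (10, 165, 96), (11, 169, 92), (11, 168, 94), (11, 165, 96), (13, 169, 155), (14, 168, 155), (14, 171, 145), (14, 168, 158)]
230 [(123, 22, 117), (127, 19, 121), (10, 162, 55), (11, 169, 62), (11, 165, 88), (9, 163, 89), (11, 166, 89), (11, 170, 90), (10, 164, 90), (10, 169, 95), (11, 166, 95), (11, 164, 92), (10, 165, 94), (12, 171, 122), (13, 167, 154), (14, 169, 154), (13, 166, 149), (14, 166, 166)]
374 175 247
380 175 247
```

Run:
```python
from h import *
st();c=cam("wrist")
P=plane(c,[[380.5,161],[378,211.5]],.054);print(P); d=P[1]-P[0];print(np.arctan2(d[1],d[0]))
print(plane(c,[[364,215],[392,215],[365,161],[396,161]],.054))
m=P[1]; go((m[0],m[1],.15),np.pi/2+.0)
Q=m-[.594,-.118,.054];print("case",Q[0]+.03*Q[1],Q[1]-.03*Q[0])
```

```text
t 38.22 pos [ 0.5956 -0.2328  0.1959] x [-1.    -0.03   0.002] y [-0.03  1.   -0.  ] z [-0.002 -0.    -1.   ] F [-0.2  0.2 -1. ] op 0.572 ff 0.0
[[ 0.55923496 -0.14747367  0.054     ]
 [ 0.60257445 -0.14456512  0.054     ]]
0.06701056855042913
[[ 0.60608636 -0.15627592  0.054     ]
 [ 0.60534312 -0.13213372  0.054     ]
 [ 0.55962731 -0.16023847  0.054     ]
 [ 0.55884262 -0.13470922  0.054     ]]
xyz [-0.0097  0.088   0.0459] rot [-0.0002 -0.0016  0.0303]
case 0.007777499323674735 -0.026822348976861077
```

>>> carry_out:
  plan:
    - {"rot": [0, 0, -0.02], "xyz": [-0.005, 0.03, 0], "grip": 127}
    - {"rot": [0, 0, -0.02], "xyz": [-0.0095, 0.06, 0], "grip": 127}
    - {"rot": [0, 0, -0.02], "xyz": [-0.0095, 0.0875, 0], "grip": 127}
    - {"rot": [0, 0, -0.02], "xyz": [-0.0095, 0.0875, 0.03], "grip": 127}
    - {"rot": [0, 0, -0.02], "xyz": [-0.0095, 0.0875, 0.06], "grip": 127}
    - {"rot": [0, 0, -0.02], "xyz": [-0.0095, 0.0875, 0.08], "grip": 127}
    - {"rot": [0, 0, -0.02], "xyz": [-0.0095, 0.0875, 0.08], "grip": 127}
    - {"rot": [0, 0, -0.02], "xyz": [-0.0095, 0.0875, 0.08], "grip": 127}

```text
clock: 38.88
tool_pos: [0.6019, -0.1448, 0.1147]
eef_rot: [-0.025, 1.0, 0.0, -0.002]
contact_force: [0.2, -0.2, -0.2]
opening: 0.504
finger_force: 0.0
```

Run:
```python
from h import *
c,im=shot("wrist","w13");st(); go((.6026,-.145,.048),np.pi/2+.05)
cv2.imwrite("pics/w13c.png",cv2.resize(im[60:330,140:420],None,fx=2.1,fy=2.1))
```

```text
t 38.93 pos [ 0.6032 -0.1447  0.1163] x [-0.999 -0.05   0.001] y [-0.05   0.999  0.001] z [-0.001  0.001 -1.   ] F [-0.1 -0.4  1. ] op 0.503 ff 0.0
xyz [ 0.0005 -0.0003  0.0683] rot [ 0.0007 -0.0007  0.0003]
```

View pics/w13c.png

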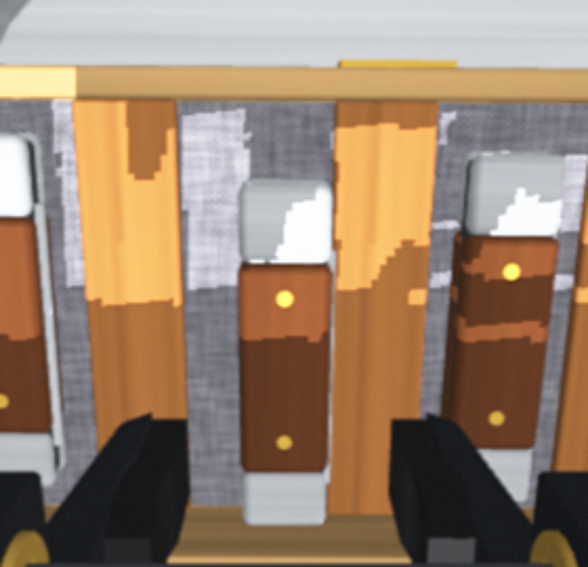

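>>> carry_out:
  plan:
    - {"rot": [0, 0, 0], "xyz": [0, 0, 0.03], "grip": 127}
    - {"rot": [0, 0, 0], "xyz": [0, 0, 0.055], "grip": 127}
    - {"rot": [0, 0, 0], "xyz": [0, 0, 0.068], "grip": 127}
    - {"rot": [0, 0, 0], "xyz": [0, 0, 0.068], "grip": 127}
    - {"rot": [0, 0, 0], "xyz": [0, 0, 0.068], "grip": 127}

```text
clock: 39.35
tool_pos: [0.6038, -0.1448, 0.0493]
eef_rot: [-0.025, 1.0, 0.0, 0.0]
contact_force: [-0.3, -0.8, -0.3]
opening: 0.502
finger_force: 0.0
```

>>> carry_out:
  plan:
    - {"rot": [0, 0, 0], "xyz": [0, 0, 0], "grip": 255}
    - {"rot": [0, 0, 0], "xyz": [0, 0, 0], "grip": 255}
    - {"rot": [0, 0, 0], "xyz": [0, 0, 0], "grip": 255}
    - {"rot": [0, 0, 0], "xyz": [0, 0, 0], "grip": 255}
    - {"rot": [0, 0, 0], "xyz": [0, 0, -0.012], "grip": 255}
    - {"rot": [0, 0, 0], "xyz": [0, 0, -0.012], "grip": 255}
    - {"rot": [0, 0, 0], "xyz": [0, 0, -0.012], "grip": 255}
    - {"rot": [0, 0, 0], "xyz": [0, 0, -0.012], "grip": 255}

```text
clock: 40.02
tool_pos: [0.6031, -0.1446, 0.0605]
eef_rot: [-0.025, 1.0, 0.0, -0.0]
contact_force: [0.7, -0.5, -1.1]
opening: 0.313
finger_force: 20.0
```

Run:
```python
from h import *
st(); go((.594+.038*.03,-.118-.038,.048),np.pi/2+.03)
```

```text
t 40.02 pos [ 0.6031 -0.1446  0.0605] x [-0.999 -0.051  0.   ] y [-0.051  0.999  0.   ] z [-0.  0. -1.] F [ 0.7 -0.5 -1.1] op 0.313 ff 20.0
xyz [ 0.0085 -0.011   0.0125] rot [ 0.0005 -0.0001  0.0206]
```

>>> carry_out:
  plan:
    - {"rot": [0, 0, 0.01], "xyz": [0.004, -0.0055, 0], "grip": 255}
    - {"rot": [0, 0, 0.02], "xyz": [0.0085, -0.011, 0], "grip": 255}
    - {"rot": [0, 0, 0.02], "xyz": [0.0085, -0.011, 0], "grip": 255}
    - {"rot": [0, 0, 0.02], "xyz": [0.0085, -0.011, 0.005], "grip": 255}
    - {"rot": [0, 0, 0.02], "xyz": [0.0085, -0.011, 0.0115], "grip": 255}
    - {"rot": [0, 0, 0.02], "xyz": [0.0085, -0.011, 0.0115], "grip": 255}
    - {"rot": [0, 0, 0.02], "xyz": [0.0085, -0.011, 0.0115], "grip": 255}
    - {"rot": [0, 0, 0.02], "xyz": [0.0085, -0.011, 0.0115], "grip": 255}

```text
clock: 40.68
tool_pos: [0.5957, -0.1564, 0.0487]
eef_rot: [-0.015, 1.0, -0.0, 0.0]
contact_force: [0.6, -0.1, 0.1]
opening: 0.313
finger_force: 20.0
```

>>> carry_out:
  plan:
    - {"rot": [0, 0, 0], "xyz": [0, 0, 0], "grip": 145}
    - {"rot": [0, 0, 0], "xyz": [0, 0, 0], "grip": 145}
    - {"rot": [0, 0, 0], "xyz": [0, 0, 0], "grip": 145}
    - {"rot": [0, 0, 0], "xyz": [0, 0, 0], "grip": 145}
    - {"rot": [0, 0, 0], "xyz": [0, 0, 0], "grip": 145}

```text
clock: 41.1
tool_pos: [0.5952, -0.1562, 0.0488]
eef_rot: [-0.015, 1.0, 0.0, -0.0]
contact_force: [1.2, -0.1, -0.3]
opening: 0.428
finger_force: 0.0
```

>>> carry_out:
  plan:
    - {"rot": [0, 0, 0], "xyz": [0, 0, -0.015], "grip": 145}
    - {"rot": [0, 0, 0], "xyz": [0, 0, -0.04], "grip": 145}
    - {"rot": [0, 0, 0], "xyz": [0, 0, -0.08], "grip": 110}
    - {"rot": [0, 0, 0], "xyz": [0, 0, -0.12], "grip": 110}
    - {"rot": [0, 0, 0], "xyz": [0, 0, -0.15], "grip": 110}
    - {"rot": [0, 0, 0], "xyz": [0.03, 0, -0.18], "grip": 110}
    - {"rot": [0, 0, 0], "xyz": [0.03, 0, -0.18], "grip": 110}
    - {"rot": [0, 0, 0], "xyz": [0.03, 0, -0.18], "grip": 110}

```text
clock: 41.77
tool_pos: [0.5653, -0.1575, 0.2316]
eef_rot: [-0.015, 1.0, -0.001, 0.002]
contact_force: [-0.6, 0.6, -0.4]
opening: 0.567
finger_force: 0.0
```

Run:
```python
from h import *
troughs("w14"); print(r.get_state()["q"].round(2))
```

```text
t 41.82 pos [ 0.5652 -0.1577  0.23  ] x [-1.    -0.03  -0.001] y [-0.03   1.    -0.001] z [ 0.001 -0.001 -1.   ] F [-0.4  0.7 -0.3] op 0.569 ff 0.0
x -34..33 mid -0.7  y 23..51 mid 36.6
x -34..30 mid -1.9  y 99..126 mid 112.5
x -35..30 mid -2.6  y -125..-100 mid -112.5
x -32..33 mid 0.4  y -50..-24 mid -37.0
x -18..44 mid 12.7  y -13..5 mid -4.0
[ 0.63  0.75 -0.8   1.68  0.63  0.99  1.21]
```

View pics/w14.png

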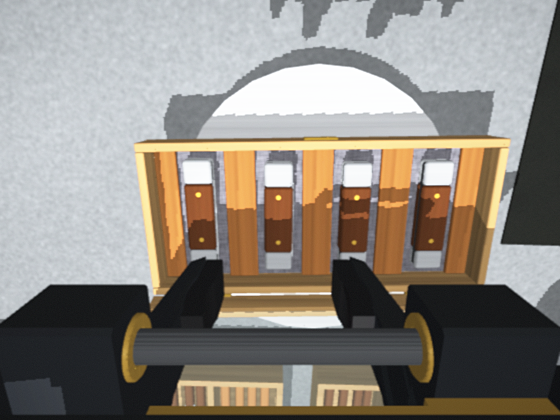

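>>> carry_out:
  plan:
    - {"rot": [0, 0, 0.12], "xyz": [0, 0, -0.035], "grip": 150}
    - {"rot": [0, 0, 0.24], "xyz": [0, 0.005, -0.07], "grip": 150}
    - {"rot": [0, 0, 0.36], "xyz": [-0.02, 0.012, -0.095], "grip": 150}
    - {"rot": [0, 0, 0.48], "xyz": [-0.05, 0.02, -0.095], "grip": 150}
    - {"rot": [0, 0, 0.6], "xyz": [-0.08, 0.03, -0.095], "grip": 150}
    - {"rot": [0, 0, 0.72], "xyz": [-0.11, 0.04, -0.095], "grip": 150}
    - {"rot": [0, 0, 0.84], "xyz": [-0.144, 0.043, -0.095], "grip": 150}
    - {"rot": [0, 0, 0.96], "xyz": [-0.144, 0.043, -0.095], "grip": 150}

```text
clock: 42.48
tool_pos: [0.7125, -0.1062, 0.3203]
eef_rot: [0.449, 0.893, 0.002, -0.001]
contact_force: [-1.6, 0.7, -0.4]
opening: 0.407
finger_force: 0.0
```

>>> carry_out:
  plan:
    - {"rot": [0, 0, 0.12], "xyz": [0, 0, 0], "grip": 150}
    - {"rot": [0, 0, 0.24], "xyz": [0, 0, 0], "grip": 150}
    - {"rot": [0, 0, 0.36], "xyz": [0, 0, 0], "grip": 150}
    - {"rot": [0, 0, 0.48], "xyz": [0, 0, 0], "grip": 150}
    - {"rot": [0, 0, 0.61], "xyz": [0, 0, 0], "grip": 150}
    - {"rot": [0, 0, 0.61], "xyz": [0, 0, 0], "grip": 150}
    - {"rot": [0, 0, 0.61], "xyz": [0, 0, 0], "grip": 150}
    - {"rot": [0, 0, 0.61], "xyz": [0, 0, 0], "grip": 150}

```text
clock: 43.15
tool_pos: [0.7079, -0.1097, 0.3229]
eef_rot: [0.695, 0.719, -0.0, -0.001]
contact_force: [1.0, -0.1, 1.2]
opening: 0.413
finger_force: 0.0
```

Run:
```python
from h import *
c,im=shot("wrist","w15");st();print(r.get_state()["q"].round(2)); go((.7075,-.111,.2366),.03)
print(proj(c,[[.7075,-.111,.2536]]))
m,cs=blobs(im,(20,120,100),(34,255,255),30,(150,60,420,330))
for k in cs: print(cv2.boundingRect(k),cv2.contourArea(k))
```

```text
t 43.20 pos [ 0.7079 -0.1098  0.3231] x [-0.034  0.999  0.   ] y [ 0.999  0.034 -0.001] z [-0.001  0.    -1.   ] F [-0.1  0.5 -0.1] op 0.413 ff 0.0
[ 0.26  0.78 -0.4   1.11  0.29  1.3  -0.08]
xyz [-0.0012 -0.0004  0.0865] rot [-0.0011 -0.0002  0.0038]
[[277.5474399  231.73467966]]
(257, 132, 29, 176) 3243.5
(383, 313, 14, 17) 74.0
(159, 313, 11, 17) 61.0
```

View pics/w15.png

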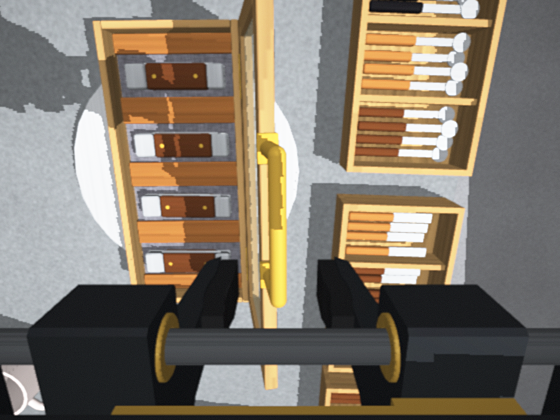

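>>> carry_out:
  plan:
    - {"rot": [0, 0, 0], "xyz": [-0.001, 0, 0.03], "grip": 150}
    - {"rot": [0, 0, 0], "xyz": [-0.001, 0, 0.06], "grip": 150}
    - {"rot": [0, 0, 0], "xyz": [-0.001, 0, 0.08], "grip": 150}
    - {"rot": [0, 0, 0], "xyz": [-0.001, 0, 0.0865], "grip": 150}
    - {"rot": [0, 0, 0], "xyz": [-0.001, 0, 0.0865], "grip": 150}
    - {"rot": [0, 0, 0], "xyz": [-0.001, 0, 0.0865], "grip": 150}

```text
clock: 43.7
tool_pos: [0.7086, -0.1109, 0.2382]
eef_rot: [0.696, 0.718, 0.001, 0.0]
contact_force: [-0.1, -0.2, -0.2]
opening: 0.413
finger_force: 0.0
```

>>> carry_out:
  plan:
    - {"rot": [0, 0, 0], "xyz": [0, 0, 0], "grip": 255}
    - {"rot": [0, 0, 0], "xyz": [0, 0, 0], "grip": 255}
    - {"rot": [0, 0, 0], "xyz": [0, 0, 0], "grip": 255}
    - {"rot": [0, 0, 0], "xyz": [0, 0, 0], "grip": 255}
    - {"rot": [0, 0, 0], "xyz": [0, 0, 0], "grip": 255}
    - {"rot": [0, 0, 0], "xyz": [0, 0, 0], "grip": 255}
  squeeze: 12

```text
clock: 44.2
tool_pos: [0.7079, -0.1111, 0.2385]
eef_rot: [0.696, 0.718, -0.0, 0.0]
contact_force: [-2.8, 0.4, 6.9]
opening: 0.13
finger_force: 12.0
```

Run:
```python
from h import *
from scipy.optimize import least_squares
st()
P=np.array([[.477,.0552],[.4961,.1352],[.5441,.1988],[.5804,.2236],[.6427,.2411],[.7023,.2378],[.7079,.2366]])
f=lambda v:np.hypot(P[:,0]-v[0],P[:,1]-v[1])-.1911
s=least_squares(f,[.668,.05]);print(s.x,s.fun.round(4))
a=lambda p:np.arctan2(p[1]-s.x[1],s.x[0]-p[0])
p0=r.get_state()["tool_pos"][[0,2]];t=np.linspace(a(p0),a([.477,.0545]),41);print(t[0],t[-1])
C=lambda t:np.c_[-.1911*np.cos(t),-.1911*np.sin(t)]
D=C(t)
for k in range(5): print((D[8*k+1:8*k+9]-D[8*k]).round(4).tolist())
```

```text
t 44.20 pos [ 0.7079 -0.1111  0.2385] x [-0.031  1.    -0.001] y [1.    0.031 0.   ] z [ 0.    -0.001 -1.   ] F [-2.8  0.4  6.9] op 0.130 ff 12.0
[0.66686476 0.05117367] [-0.0012 -0.0008  0.0009  0.0018  0.0004 -0.0011 -0.0012]
1.7865900549647935 0.01751767364899795
[[-0.0083, -0.0016], [-0.0166, -0.0029], [-0.0251, -0.0038], [-0.0335, -0.0043], [-0.0419, -0.0044], [-0.0504, -0.0042], [-0.0588, -0.0036], [-0.0672, -0.0026]]
[[-0.0083, 0.0013], [-0.0166, 0.0031], [-0.0248, 0.0051], [-0.0329, 0.0076], [-0.0409, 0.0104], [-0.0487, 0.0135], [-0.0564, 0.017], [-0.064, 0.0208]]
[[-0.0074, 0.0042], [-0.0145, 0.0086], [-0.0215, 0.0134], [-0.0282, 0.0185], [-0.0347, 0.0239], [-0.041, 0.0296], [-0.047, 0.0355], [-0.0528, 0.0417]]
[[-0.0055, 0.0064], [-0.0106, 0.0131], [-0.0155, 0.02], [-0.0201, 0.0271], [-0.0243, 0.0345], [-0.0282, 0.0419], [-0.0318, 0.0496], [-0.0351, 0.0574]]
[[-0.0029, 0.0079], [-0.0054, 0.016], [-0.0076, 0.0242], [-0.0094, 0.0324], [-0.0109, 0.0407], [-0.012, 0.0491], [-0.0127, 0.0576], [-0.013, 0.066]]
```

>>> carry_out:
  plan:
    - {"rot": [0, 0, 0], "xyz": [0, -0.0083, -0.0016], "grip": 255}
    - {"rot": [0, 0, 0], "xyz": [0, -0.0166, -0.0029], "grip": 255}
    - {"rot": [0, 0, 0], "xyz": [0, -0.0251, -0.0038], "grip": 255}
    - {"rot": [0, 0, 0], "xyz": [0, -0.0335, -0.0043], "grip": 255}
    - {"rot": [0, 0, 0], "xyz": [0, -0.0419, -0.0044], "grip": 255}
    - {"rot": [0, 0, 0], "xyz": [0, -0.0504, -0.0042], "grip": 255}
    - {"rot": [0, 0, 0], "xyz": [0, -0.0588, -0.0036], "grip": 255}
    - {"rot": [0, 0, 0], "xyz": [0, -0.0672, -0.0026], "grip": 255}

```text
clock: 44.87
tool_pos: [0.6413, -0.1134, 0.2404]
eef_rot: [0.696, 0.718, 0.001, 0.001]
contact_force: [0.7, -1.3, -0.7]
opening: 0.133
finger_force: 12.0
```

>>> carry_out:
  plan:
    - {"rot": [0, 0, 0], "xyz": [0, -0.0083, 0.0013], "grip": 255}
    - {"rot": [0, 0, 0], "xyz": [0, -0.0166, 0.0031], "grip": 255}
    - {"rot": [0, 0, 0], "xyz": [0, -0.0248, 0.0051], "grip": 255}
    - {"rot": [0, 0, 0], "xyz": [0, -0.0329, 0.0076], "grip": 255}
    - {"rot": [0, 0, 0], "xyz": [0, -0.0409, 0.0104], "grip": 255}
    - {"rot": [0, 0, 0], "xyz": [0, -0.0487, 0.0135], "grip": 255}
    - {"rot": [0, 0, 0], "xyz": [0, -0.0564, 0.017], "grip": 255}
    - {"rot": [0, 0, 0], "xyz": [0, -0.064, 0.0208], "grip": 255}

```text
clock: 45.53
tool_pos: [0.577, -0.1156, 0.2192]
eef_rot: [0.696, 0.718, 0.0, 0.001]
contact_force: [-0.2, -1.6, 0.6]
opening: 0.132
finger_force: 12.0
```

Run:
```python
from h import *
st();p=r.get_state()["tool_pos"];print(np.hypot(p[0]-.6669,p[2]-.0522),r.get_state()["q"].round(2))
```

```text
t 45.53 pos [ 0.577  -0.1156  0.2192] x [-0.031  1.    -0.001] y [1.    0.031 0.001] z [ 0.001 -0.001 -1.   ] F [-0.2 -1.6  0.6] op 0.132 ff 12.0
0.18967032081963242 [ 0.35  0.68 -0.4   1.7   0.34  0.83 -0.17]
```

Forces are tiny; continue.

>>> carry_out:
  plan:
    - {"rot": [0, 0, 0], "xyz": [0, -0.0074, 0.0042], "grip": 255}
    - {"rot": [0, 0, 0], "xyz": [0, -0.0145, 0.0086], "grip": 255}
    - {"rot": [0, 0, 0], "xyz": [0, -0.0215, 0.0134], "grip": 255}
    - {"rot": [0, 0, 0], "xyz": [0, -0.0282, 0.0185], "grip": 255}
    - {"rot": [0, 0, 0], "xyz": [0, -0.0347, 0.0239], "grip": 255}
    - {"rot": [0, 0, 0], "xyz": [0, -0.041, 0.0296], "grip": 255}
    - {"rot": [0, 0, 0], "xyz": [0, -0.047, 0.0355], "grip": 255}
    - {"rot": [0, 0, 0], "xyz": [0, -0.0528, 0.0417], "grip": 255}

```text
clock: 46.2
tool_pos: [0.5236, -0.1168, 0.177]
eef_rot: [0.696, 0.718, -0.0, 0.0]
contact_force: [-0.2, -1.5, -1.7]
opening: 0.126
finger_force: 12.0
```

>>> carry_out:
  plan:
    - {"rot": [0, 0, 0], "xyz": [0, -0.0055, 0.0064], "grip": 255}
    - {"rot": [0, 0, 0], "xyz": [0, -0.0106, 0.0131], "grip": 255}
    - {"rot": [0, 0, 0], "xyz": [0, -0.0155, 0.02], "grip": 255}
    - {"rot": [0, 0, 0], "xyz": [0, -0.0201, 0.0271], "grip": 255}
    - {"rot": [0, 0, 0], "xyz": [0, -0.0243, 0.0345], "grip": 255}
    - {"rot": [0, 0, 0], "xyz": [0, -0.0282, 0.0419], "grip": 255}
    - {"rot": [0, 0, 0], "xyz": [0, -0.0318, 0.0496], "grip": 255}
    - {"rot": [0, 0, 0], "xyz": [0, -0.0351, 0.0574], "grip": 255}

```text
clock: 46.87
tool_pos: [0.4887, -0.1176, 0.1195]
eef_rot: [0.696, 0.718, 0.0, -0.0]
contact_force: [0.6, -1.2, -2.0]
opening: 0.134
finger_force: 12.0
```

Run:
```python
from h import *
st();p=r.get_state()["tool_pos"];print(np.hypot(p[0]-.6669,p[2]-.0522),r.get_state()["q"].round(2))
```

```text
t 46.87 pos [ 0.4887 -0.1176  0.1195] x [-0.031  1.     0.   ] y [1.    0.031 0.   ] z [ 0.  0. -1.] F [ 0.6 -1.2 -2. ] op 0.134 ff 12.0
0.19047333739435446 [ 0.32  0.74 -0.29  2.03  0.47  0.43 -0.29]
```

>>> carry_out:
  plan:
    - {"rot": [0, 0, 0], "xyz": [0, -0.0029, 0.0079], "grip": 255}
    - {"rot": [0, 0, 0], "xyz": [0, -0.0054, 0.016], "grip": 255}
    - {"rot": [0, 0, 0], "xyz": [0, -0.0076, 0.0242], "grip": 255}
    - {"rot": [0, 0, 0], "xyz": [0, -0.0094, 0.0324], "grip": 255}
    - {"rot": [0, 0, 0], "xyz": [0, -0.0106, 0.039], "grip": 255}
    - {"rot": [0, 0, 0], "xyz": [0, -0.0115, 0.045], "grip": 255}
    - {"rot": [0, 0, 0], "xyz": [0, -0.0121, 0.05], "grip": 255}
    - {"rot": [0, 0, 0], "xyz": [0, -0.0124, 0.054], "grip": 255}

```text
clock: 47.53
tool_pos: [0.4773, -0.1179, 0.0657]
eef_rot: [0.696, 0.718, 0.001, 0.0]
contact_force: [1.8, -0.9, -1.2]
opening: 0.124
finger_force: 12.0
```

>>> carry_out:
  plan:
    - {"rot": [0, 0, 0], "xyz": [0, -0.0002, 0.002], "grip": 255}
    - {"rot": [0, 0, 0], "xyz": [0, -0.0003, 0.004], "grip": 255}
    - {"rot": [0, 0, 0], "xyz": [0, -0.0004, 0.006], "grip": 255}
    - {"rot": [0, 0, 0], "xyz": [0, -0.0005, 0.008], "grip": 255}
    - {"rot": [0, 0, 0], "xyz": [0, -0.0005, 0.01], "grip": 255}
    - {"rot": [0, 0, 0], "xyz": [0, -0.0005, 0.01], "grip": 255}
    - {"rot": [0, 0, 0], "xyz": [0, -0.0005, 0.01], "grip": 255}

```text
clock: 48.12
tool_pos: [0.4771, -0.1182, 0.0577]
eef_rot: [0.696, 0.718, 0.001, 0.001]
contact_force: [0.7, -0.6, 12.7]
opening: 0.129
finger_force: 12.0
```

Run:
```python
from h import *
st();shot("scene","s9")
```

```text
t 48.12 pos [ 0.4771 -0.1182  0.0577] x [-0.031  1.    -0.001] y [1.    0.031 0.003] z [ 0.003 -0.001 -1.   ] F [ 0.7 -0.6 12.7] op 0.129 ff 12.0
```

>>> carry_out:
  plan:
    - {"rot": [0, 0, 0], "xyz": [0, 0, -0.001], "grip": 255}
    - {"rot": [0, 0, 0], "xyz": [0, 0, -0.001], "grip": 255}
  squeeze: 20

```text
clock: 48.33
tool_pos: [0.4771, -0.1181, 0.0577]
eef_rot: [0.696, 0.718, 0.001, 0.001]
contact_force: [2.3, -0.4, 6.5]
opening: 0.124
finger_force: 20.0
```

>>> carry_out:
  plan:
    - {"rot": [0, 0, -0.0328], "xyz": [-0.0038, 0.0001, 0], "grip": 255}
    - {"rot": [0, 0, -0.0655], "xyz": [-0.0076, 0.0002, 0], "grip": 255}
    - {"rot": [0, 0, -0.0983], "xyz": [-0.0113, 0.0006, 0], "grip": 255}
    - {"rot": [0, 0, -0.131], "xyz": [-0.0151, 0.001, 0], "grip": 255}
    - {"rot": [0, 0, -0.1638], "xyz": [-0.0188, 0.0015, 0], "grip": 255}
    - {"rot": [0, 0, -0.1965], "xyz": [-0.0225, 0.0022, 0], "grip": 255}
    - {"rot": [0, 0, -0.2293], "xyz": [-0.0263, 0.003, 0], "grip": 255}
    - {"rot": [0, 0, -0.262], "xyz": [-0.0299, 0.0039, 0], "grip": 255}

```text
clock: 49.0
tool_pos: [0.4808, -0.1467, 0.0577]
eef_rot: [0.595, 0.804, 0.001, -0.0]
contact_force: [0.6, 2.3, 7.5]
opening: 0.129
finger_force: 20.1
```

>>> carry_out:
  plan:
    - {"rot": [0, 0, -0.0328], "xyz": [-0.0038, 0.0001, 0], "grip": 255}
    - {"rot": [0, 0, -0.0655], "xyz": [-0.0076, 0.0002, 0], "grip": 255}
    - {"rot": [0, 0, -0.0983], "xyz": [-0.0113, 0.0006, 0], "grip": 255}
    - {"rot": [0, 0, -0.131], "xyz": [-0.0151, 0.001, 0], "grip": 255}
    - {"rot": [0, 0, -0.1638], "xyz": [-0.0188, 0.0015, 0], "grip": 255}
    - {"rot": [0, 0, -0.1965], "xyz": [-0.0225, 0.0022, 0], "grip": 255}
    - {"rot": [0, 0, -0.2293], "xyz": [-0.0263, 0.003, 0], "grip": 255}
    - {"rot": [0, 0, -0.262], "xyz": [-0.0299, 0.0039, 0], "grip": 255}

```text
clock: 49.67
tool_pos: [0.4929, -0.1759, 0.0577]
eef_rot: [0.485, 0.874, -0.001, -0.0]
contact_force: [-0.0, 1.0, 9.0]
opening: 0.128
finger_force: 20.0
```

Run:
```python
from h import *
st();print(r.get_state()["q"].round(2))
```

```text
t 49.67 pos [ 0.4929 -0.1759  0.0577] x [-0.529  0.849 -0.   ] y [ 0.849  0.529 -0.001] z [-0.001 -0.001 -1.   ] F [-0.  1.  9.] op 0.128 ff 20.0
[ 0.47  0.88 -0.36  1.99  0.75  0.41  0.09]
```

>>> carry_out:
  plan:
    - {"rot": [0, 0, -0.0328], "xyz": [-0.0038, 0.0001, 0], "grip": 255}
    - {"rot": [0, 0, -0.0655], "xyz": [-0.0076, 0.0002, 0], "grip": 255}
    - {"rot": [0, 0, -0.0983], "xyz": [-0.0113, 0.0006, 0], "grip": 255}
    - {"rot": [0, 0, -0.131], "xyz": [-0.0151, 0.001, 0], "grip": 255}
    - {"rot": [0, 0, -0.1638], "xyz": [-0.0188, 0.0015, 0], "grip": 255}
    - {"rot": [0, 0, -0.1965], "xyz": [-0.0225, 0.0022, 0], "grip": 255}
    - {"rot": [0, 0, -0.2293], "xyz": [-0.0263, 0.003, 0], "grip": 255}
    - {"rot": [0, 0, -0.262], "xyz": [-0.0299, 0.0039, 0], "grip": 255}

```text
clock: 50.33
tool_pos: [0.5104, -0.1987, 0.0577]
eef_rot: [0.367, 0.93, -0.001, -0.002]
contact_force: [-2.9, -0.3, 10.2]
opening: 0.13
finger_force: 20.1
```

>>> carry_out:
  plan:
    - {"rot": [0, 0, -0.0328], "xyz": [-0.0038, 0.0001, 0], "grip": 255}
    - {"rot": [0, 0, -0.0655], "xyz": [-0.0076, 0.0002, 0], "grip": 255}
    - {"rot": [0, 0, -0.0983], "xyz": [-0.0113, 0.0006, 0], "grip": 255}
    - {"rot": [0, 0, -0.131], "xyz": [-0.0151, 0.001, 0], "grip": 255}
    - {"rot": [0, 0, -0.1638], "xyz": [-0.0188, 0.0015, 0], "grip": 255}
    - {"rot": [0, 0, -0.1965], "xyz": [-0.0225, 0.0022, 0], "grip": 255}
    - {"rot": [0, 0, -0.2293], "xyz": [-0.0263, 0.003, 0], "grip": 255}
    - {"rot": [0, 0, -0.262], "xyz": [-0.0299, 0.0039, 0], "grip": 255}

```text
clock: 51.0
tool_pos: [0.5357, -0.218, 0.0577]
eef_rot: [0.243, 0.97, -0.002, -0.001]
contact_force: [-1.8, -1.5, 9.3]
opening: 0.128
finger_force: 20.0
```

>>> carry_out:
  plan:
    - {"rot": [0, 0, -0.0328], "xyz": [-0.0038, 0.0001, 0], "grip": 255}
    - {"rot": [0, 0, -0.0655], "xyz": [-0.0076, 0.0002, 0], "grip": 255}
    - {"rot": [0, 0, -0.0983], "xyz": [-0.0113, 0.0006, 0], "grip": 255}
    - {"rot": [0, 0, -0.131], "xyz": [-0.0151, 0.001, 0], "grip": 255}
    - {"rot": [0, 0, -0.1638], "xyz": [-0.0188, 0.0015, 0], "grip": 255}
    - {"rot": [0, 0, -0.1965], "xyz": [-0.0225, 0.0022, 0], "grip": 255}
    - {"rot": [0, 0, -0.2293], "xyz": [-0.0263, 0.003, 0], "grip": 255}
    - {"rot": [0, 0, -0.262], "xyz": [-0.0299, 0.0039, 0], "grip": 255}

```text
clock: 51.67
tool_pos: [0.5628, -0.2291, 0.0577]
eef_rot: [0.114, 0.993, -0.002, -0.002]
contact_force: [-4.6, -3.5, 9.9]
opening: 0.125
finger_force: 20.0
```

Run:
```python
from h import *
st();print(r.get_state()["q"].round(2)); go((.594+.1155*.03,-.118-.1155,.0577),np.pi/2+.03)
```

```text
t 51.67 pos [ 0.5628 -0.2291  0.0577] x [-0.974  0.227  0.003] y [ 0.227  0.974 -0.005] z [-0.004 -0.004 -1.   ] F [-4.6 -3.5  9.9] op 0.125 ff 20.0
[ 0.66  0.99 -0.65  1.72  0.86  0.74  0.9 ]
xyz [-0.0347  0.0036 -0.0001] rot [-0.0041 -0.004  -0.2585]
```

>>> carry_out:
  plan:
    - {"rot": [0, 0, -0.0328], "xyz": [-0.0045, 0.0001, 0], "grip": 255}
    - {"rot": [0, 0, -0.0655], "xyz": [-0.0085, 0.0002, 0], "grip": 255}
    - {"rot": [0, 0, -0.0983], "xyz": [-0.0125, 0.0006, 0], "grip": 255}
    - {"rot": [0, 0, -0.131], "xyz": [-0.0165, 0.001, 0], "grip": 255}
    - {"rot": [0, 0, -0.1638], "xyz": [-0.0205, 0.0015, 0], "grip": 255}
    - {"rot": [0, 0, -0.1965], "xyz": [-0.0245, 0.0022, 0], "grip": 255}
    - {"rot": [0, 0, -0.2293], "xyz": [-0.0285, 0.003, 0], "grip": 255}
    - {"rot": [0, 0, -0.26], "xyz": [-0.0325, 0.0037, 0], "grip": 255}

```text
clock: 52.33
tool_pos: [0.5961, -0.233, 0.0578]
eef_rot: [-0.016, 1.0, -0.002, -0.002]
contact_force: [-3.7, -2.4, 10.1]
opening: 0.128
finger_force: 20.2
```

>>> carry_out:
  plan:
    - {"rot": [0, 0, 0], "xyz": [0, 0, 0], "grip": 255}
    - {"rot": [0, 0, 0], "xyz": [0, 0, 0], "grip": 255}
    - {"rot": [0, 0, 0], "xyz": [0, 0, 0], "grip": 255}
    - {"rot": [0, 0, 0], "xyz": [0, 0, 0], "grip": 174}
    - {"rot": [0, 0, 0], "xyz": [0, 0, 0], "grip": 174}
    - {"rot": [0, 0, 0], "xyz": [0, 0, 0], "grip": 174}
    - {"rot": [0, 0, 0], "xyz": [0, 0, 0], "grip": 174}
    - {"rot": [0, 0, 0], "xyz": [0, 0, 0], "grip": 174}

```text
clock: 53.0
tool_pos: [0.5971, -0.2305, 0.0567]
eef_rot: [-0.015, 1.0, 0.0, -0.001]
contact_force: [-0.8, -0.3, -0.1]
opening: 0.317
finger_force: 0.0
```

>>> carry_out:
  plan:
    - {"rot": [0, 0, 0], "xyz": [0, 0, -0.015], "grip": 174}
    - {"rot": [0, 0, 0], "xyz": [0, 0, -0.04], "grip": 174}
    - {"rot": [0, 0, 0], "xyz": [0, 0, -0.075], "grip": 174}
    - {"rot": [0, 0, 0], "xyz": [0, 0, -0.11], "grip": 174}
    - {"rot": [0, 0, 0], "xyz": [0, 0, -0.15], "grip": 174}
    - {"rot": [0, 0, 0], "xyz": [0, -0.03, -0.18], "grip": 174}
    - {"rot": [0, 0, 0], "xyz": [0, -0.06, -0.18], "grip": 174}
    - {"rot": [0, 0, 0], "xyz": [0, -0.06, -0.18], "grip": 174}

```text
clock: 53.67
tool_pos: [0.5995, -0.299, 0.2402]
eef_rot: [-0.01, 1.0, -0.004, 0.002]
contact_force: [-1.0, -1.4, -0.9]
opening: 0.321
finger_force: 0.0
```

Run:
```python
from h import *
st();c,im=shot("scene","s10");shot("top","t10");shot("wrist","w16")
```

```text
t 53.67 pos [ 0.5995 -0.299   0.2402] x [-1.    -0.021 -0.004] y [-0.021  1.    -0.007] z [ 0.004 -0.007 -1.   ] F [-1.  -1.4 -0.9] op 0.321 ff 0.0
```

View pics/w16.png

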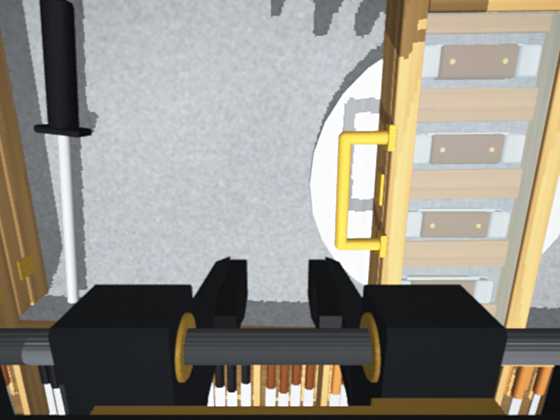

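Run:
```python
from h import *
c,im=shot("wrist");st()
hs=cv2.cvtColor(im,cv2.COLOR_BGR2HSV);m=(hs[:,:,1]>100)&(hs[:,:,2]>80)
pts=[]
for y in range(150,235):
    x=np.where(m[y,325:365])[0]+325
    if len(x)>4: pts.append([x.mean(),y])
pts=np.array(pts);a,b=np.polyfit(pts[:,1],pts[:,0],1)
P=plane(c,[[a*150+b,150],[a*235+b,235]],.072);d=P[1]-P[0];print("bar dir",P.round(4),np.arctan2(d[1],d[0]))
print(r.finish_job())
```

```text
t 53.87 pos [ 0.5991 -0.2894  0.2372] x [-0.999 -0.032  0.001] y [-0.032  0.999  0.001] z [-0.001  0.001 -1.   ] F [-0.3  0.3 -0.4] op 0.318 ff 0.0
bar dir [[ 0.5574 -0.2327  0.072 ]
 [ 0.6373 -0.2297  0.072 ]] 0.03687475111388842
the job is handed in; nothing more can be done
None
```

The job is handed in with the grade not shown: all four knives lie flat and centred in their own troughs, the lid was lowered gently shut, and the case is back with its handle to the customers within about 0.01 rad of its starting angle. One knife was knocked aside in its trough and I re-centred it, and I viewed 16 pictures where 14 were allowed.

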